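# Cam-lock the cone holder to the bench rack

### The arm

A 6-joint arm with a two-finger parallel gripper is mounted at the origin on the work surface. World frame = base frame: x ahead of the robot, y to its left, z up, the work surface at z = 0. Lengths are in m, angles in rad, forces in N, time in s.
With the tool pointing down it reaches from about 0.3 to 0.775 m from the base axis. Payload 14.6 kg.
Tool frame: the origin (TCP) lies at the very end of the fingers, on their centre line; the grasp point (between the pads) lies 19 mm behind it; z points along the fingers, y is the direction in which the jaws open and shut (so a half turn about z gives the same grasp; the last joint's range is limited). The gripper opens to 94 mm and grips with 3 to 60 N. Pads are 16 mm wide; open, the fingers measure 119 mm over their backs; the gripper's body (75 mm by 177 mm) begins 78 mm behind the grasp point.
Start: joints at [1.189, 0.3, 1.521, -0, 1.321, -0.067], TCP at [0.17, 0.523, 0.205] pointing down, gripper open.
Joint ranges: [-3.03, 3.03], [-0.79, 2.21], [0.23, 2.52], [-1.04, 4.18], [0, 3.07], [-2.55, 2.55]. Speed limits (rad/s): [2.22, 2.22, 2.57, 3.14, 3.14, 3.14].

### API

Orientations are given as a unit quaternion [w, x, y, z].
In Python, from rig import get_obs, get_image, calibration, finish_job, search_frame, place_of gives the robot as it stands.
- The arm moves only by the tool step_arm, never from a script. Its argument "deltas" is a list that holds one entry, the list of rows, each a list of 7 numbers: the shift along the tool's x, y, z normalised to -1 to 1, where 1 is 20 cm, then the turn, a rotation vector about the tool's x, y, z normalised to -1 to 1, where 1 is pi rad, then the closure, from -1 (fully open) to 1 (shut). A call has exactly 10 rows; each row is the pose to reach, as a shift and turn from the pose commanded when the call began, along the tool's axes at that moment, turning the shorter way round; what a row does not reach only later rows make up. A row lasts 1/12 s, in which the tool goes at most 41.7 mm and 7.16 degrees, less where a joint would pass 70% of its speed; a pose out of reach is approached as far as the arm can. A call with a number of a shift or a turn outside -1 to 1 is refused whole. A call with a gripper value outside its range is refused whole. The fingers move at their own pace and stop on an object; "squeeze" is the grip in N (left out, the last holds). Time passes only in rows, so rows that repeat a pose let the fingers close, or fill a call up. It gives the time, the measured TCP pose, the force and the opening at its end, in the units of the state.
- get_obs(): the state, without advancing time (a new reading comes with each control period).
- get_image(name): name is "scene" or "side" or "wrist"; returns (picture, depth): 480x640x3 uint8, red, green, blue; 480x640 float32, m along the optical axis (not along the pixel's ray), 0 where there is no reading.
- calibration(name): a dict with "fx", "fy", "cx", "cy" (pixels), "position" and "rotation" of the camera in the world; the wrist camera has in their place "T_tool_cam" (4x4, takes a point from camera to tool coordinates, whose origin is the TCP and whose axes are the flange's). Camera axes: x right, y down, z forward; pixel columns grow to the right and rows downward; lengths in m; the calibration is good to about 2 mm. A picture is of the moment at which its call begins: read the wrist's pose just before it. calibration takes no time and is no camera call.
- finish_job(): hands the job in, once; it reports no verdict.
Trained networks look in the newest picture that a camera, given by its name, has taken for a name from the list of things; names that differ only in an ending like _2 or _b are one class to them, and where a whole thing is asked for, a point or a joint stands for the part that bears it (a point fixed in the world has none). Each returns a list of dicts, best first, with "conf" (0 to 1); they miss things now and then, are a little off and sometimes report something else, mostly with a low value. They report only what shows in the picture. A call takes as long as a camera call. They do not tell look-alikes from the thing itself.
- search_frame(target, camera): "position" ([column, row] in pixels, amid what is visible of it).
- place_of(target, camera): "position" ([column, row] in pixels: a listed point, or the origin of a listed thing).
The state is a dict: "clock": time; "joint_positions": joint angles; "joint_vel": joint speeds; "joint_torque": joint torques, N m; "tool_pos": TCP position; "ee_rot": TCP orientation; "force": force on the tool from outside, world axes, zero at the start; "moment": the same for the moment, N m; "finger_gap": finger opening in m.
Only numpy, scipy, OpenCV 4.12 (cv2) and the standard library are available. Lean on these libraries where they do the work, as an engineer would, in place of code of your own. Each camera call takes 0.05 s, during which the arm holds its last target.

### The job

Fit the loose cone-holder panel to the bench rack: stand it squarely against the rack's end wall, between the lugs, with its headed stud through the notch and in the mouth of the cam. Then turn the cam clockwise by its lever until it has drawn the panel up firmly tight, without overtightening, and let go. Leave the socket, the cone and the can where they are.

Things in the scene. Friction and masses are not known exactly. Their poses are not given: they have to be found in the camera images.
- rack: Low plywood rack fixed to the bench, floor board 18 mm thick (x -130 to 48, y -70 to 70). Origin: on the cam's upright axis, at bench level; +x points out through the end wall to where the panel goes, z up.
- end_wall: Rack's upright end wall; axes as the rack's. Origin: on its outer face, mid notch, 40 mm above the bench (rack x 48): the stud's root comes here when home. Wall 14 mm thick, 60 high; notch 24 wide, open at the top, bottom 26 above the bench. Two steel lugs of the rack, 50 high, stand 16 mm out past the face with inner faces at y -58 and +58.
- cam_top (a point): Centre of the cam's open top, on its axis, 53 mm above the bench. The cam, behind the wall, is a dark steel cup 60 mm across, open above; its slotted spiral rim catches the stud's head, and a gap in the rim is its mouth.
- cam (a joint): Cam turn, rad. 0 = mouth faces out through the notch; grows clockwise seen from above; stop at 2.45. It starts open (0 to 0.15). The rim catches the head from about 0.5 on and draws in 6 mm per rad. It goes tight somewhere between 0.7 and 2.2, depending on how far the stud is screwed in, which cannot be seen. The cam stays where it is left.
- cam_post (a point): Black upright grip post on the end of the cam's lever, 16 mm diameter, 57 to 100 above the bench, 50 from the cam's axis; point on its axis 85 above the bench. At cam 0 it lies at 258 deg counter-clockwise from the rack's +x. Pushing it round takes 1 to 3 N while free; 10 to 12 N more, felt while it moves, is firmly tight; 15 N more is overtight (60 N on the wall). At rest, friction hides part.
- panel: Loose plywood panel, 110 mm wide (y), 18 thick (x 0 to 18), 110 high, about 0.45 kg, upright on a foot 12 high (x 18 to 68); a steel peg with a dark cone on that side (x to 58, z 24 to 76). Origin: bottom middle of the flat face that meets the wall; +x away from the rack, z up. Fitted: axes parallel to the rack's, origin at rack x 48, y 0. Can be gripped by its top edge.
- stud_root (a point): Where the steel headed stud leaves the panel's flat face, 40 mm above the bench. The stud runs along the panel's -x: neck 7 mm diameter, disc head 19 diameter and 7 thick, its end 32 to 38 from the face.
- socket: Bystander: steel wrench socket, 28 diameter, 50 high. Origin under its middle.
- cone: Bystander: dark steel wheel centring cone, 76 diameter, 45 high. Origin under its middle.
- spray_can: Bystander: closed metal can, 58 diameter, 170 high. Origin under its middle.
Things that resemble listed ones, but are neither listed nor needed, are in the scene too. Leave any purple, red or white look-alike of the panel alone.

How it is judged:
On the way, in this order (a step that is already met when the one before it is completed fails the run):
1. the stud is through the notch with its head in the mouth of the open cam (horizontal distance between stud_root and end_wall below 0.006 m and value of joint cam below 0.5 rad), for 0.2 s.
2. the cam has been turned and holds the panel tight on the wall (value of joint cam above 0.65 rad and contact force between panel and end_wall above 12 N), for 0.2 s.
At the end, for the whole second after the job is handed in: The cam is turned past 0.65 rad and by itself presses the panel on the end wall with 12 to 60 N; the stud's root is within 6 mm of the wall point, the panel square with the rack and upright within 0.05 rad, and at rest (all of step 2 and horizontal distance between stud_root and end_wall below 0.006 m and angle between the x axis of panel and the x axis of rack, either way round below 0.05 rad and angle between panel's own z axis and vertical below 0.05 rad and linear speed of panel below 0.01 m/s); the robot touches nothing.
It fails at once if the joint was overtightened (or the panel was rammed into the wall) (contact force between panel and end_wall above 60 N).
It fails at once if a bystander was moved by more than 20 mm (distance of any of socket, cone, spray_can from where it was at the start of the episode above 0.02 m).
It also fails if it takes over 58 s, if anything falls off the work surface, if the arm or the gripper's body presses on something with over 40 N, if the wrist force passes 120 N, or if a joint passes its speed limit or range.

## Working session

There is one attempt and no reset: what is moved stays moved. The work goes in short steps, Python scripts to look and compute and a tool call to move; the robot and the scene stay as the last step left them, time stands still between calls to the robot, and variables do not carry over. Pictures are saved under pics/ and viewed, and the job is handed in when it is done.

Besides the shell and the picture viewer there is one more tool, called after "Call:" by a JSON object that holds its "fn" and its "kwargs". step_arm: Moves the arm, as the interface text tells. Scaled input: -1 to 1 covers 20 cm each way for a shift and pi rad each way for a turn. Its arguments: {"type":"object","properties":{"deltas":{"type":"array"},"squeeze":{"type":"number"}},"required":["deltas"]}

```bash
ls; mkdir -p pics; cat > h.py <<'E'
import numpy as np, cv2
from rig import *
from scipy.spatial.transform import Rotation as R
def Rm(q): return R.from_quat([q[1],q[2],q[3],q[0]]).as_matrix()
def campose(name,obs=None):
    c=calibration(name)
    K=(c["fx"],c["fy"],c["cx"],c["cy"])
    if "position" in c:
        r=np.array(c["rotation"])
        if r.shape!=(3,3): r=Rm(r)
        return K,r,np.array(c["position"])
    T=np.array(c["T_tool_cam"]); Rt=Rm(obs["ee_rot"]); 
    return K,Rt@T[:3,:3],Rt@T[:3,3]+np.array(obs["tool_pos"])
def snap(name,fn=None):
    o=get_obs(); im,d=get_image(name)
    if fn: cv2.imwrite("pics/"+fn,im[:,:,::-1])
    return im,d,campose(name,o)
def ray(px,cp):
    K,r,p=cp; return r@np.array([(px[0]-K[2])/K[0],(px[1]-K[3])/K[1],1.0]),p
def atz(px,cp,z):
    v,p=ray(px,cp); return p+v*(z-p[2])/v[2]
def atd(px,cp,d):
    v,p=ray(px,cp); return p+v*d
def proj(P,cp):
    K,r,p=cp; q=(np.atleast_2d(P)-p)@r; return np.c_[q[:,0]/q[:,2]*K[0]+K[2],q[:,1]/q[:,2]*K[1]+K[3]]
def cloud(d,cp):
    v,u=np.mgrid[0:480,0:640]; K,r,p=cp
    c=np.stack([(u-K[2])/K[0]*d,(v-K[3])/K[1]*d,d],-1)
    return c@r.T+p
E
python3 - <<'E'
from h import *
np.set_printoptions(precision=4,suppress=True)
for n in ["scene","side","wrist"]:
    im,d,cp=snap(n,n+"0.png"); print(n,cp)
    np.savez("pics/"+n+"0.npz",im=im,d=d)
    for t in ["rack","end_wall","cam_top","cam_post","panel","stud_root","socket","cone","spray_can"]:
        print(t,[(np.round(x["position"]).astype(int).tolist(),round(x["conf"],2)) for x in place_of(t,n)])
print(get_obs())
E
```

```text
pics
scene ((553.8714270371639, 553.8714270371639, 327.22360718504706, 239.88097879594014), array([[ 0.3471,  0.7163, -0.6054],
       [ 0.9376, -0.2521,  0.2393],
       [ 0.0188, -0.6507, -0.7591]]), array([ 1.1573, -0.2539,  0.8333]))
rack [([337, 251], 0.55)]
end_wall [([358, 229], 0.8)]
cam_top [([336, 236], 0.95)]
cam_post [([347, 244], 0.63)]
panel [([405, 344], 0.95), ([488, 218], 0.86), ([386, 237], 0.79), ([345, 171], 0.65)]
stud_root [([387, 219], 0.93), ([491, 202], 0.78), ([404, 330], 0.72), ([346, 156], 0.6)]
socket [([398, 165], 0.71)]
cone [([154, 224], 0.95)]
spray_can [([144, 366], 0.73), ([346, 244], 0.6)]
side ((448.8427251835075, 448.8427251835075, 316.16011626430105, 239.09079587915346), array([[-0.9847, -0.1093,  0.1357],
       [-0.174 ,  0.5731, -0.8008],
       [ 0.0097, -0.8121, -0.5834]]), array([0.3931, 0.7134, 0.6143]))
rack [([308, 280], 0.75)]
end_wall [([309, 277], 0.75)]
cam_top [([309, 257], 0.65)]
cam_post [([279, 246], 0.62)]
panel [([198, 277], 0.94), ([261, 417], 0.82), ([409, 333], 0.77), ([306, 318], 0.63)]
stud_root [([256, 400], 0.85), ([304
[... 263 characters left out ...]
0.9145,  0.2606],
       [ 0.9509, -0.2976, -0.085 ],
       [-0.0002,  0.2741, -0.9617]]), array([0.095 , 0.5465, 0.3852]))
rack []
end_wall []
cam_top []
cam_post []
panel []
stud_root []
socket []
cone []
spray_can []
{'clock': 1.5, 'joint_positions': array([ 1.1894,  0.2999,  1.521 ,  0.    ,  1.3207, -0.0666]), 'joint_vel': array([-0.0004,  0.0012, -0.0012,  0.0016, -0.0007, -0.001 ]), 'joint_torque': array([  0.0026, -53.1644, -35.2917,   0.0709,   0.0213,  -0.    ]), 'tool_pos': array([0.1703, 0.523 , 0.2055]), 'ee_rot': array([0.    , 0.1568, 0.9876, 0.    ]), 'force': array([-0.715 ,  0.1589,  0.0137]), 'moment': array([-0.0216, -0.0027, -0.0223]), 'finger_gap': 0.09405092157678589}
```

View pics/scene0.png

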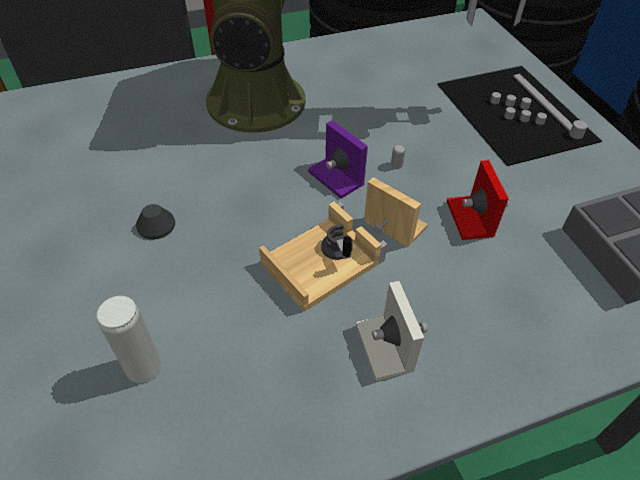

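View pics/side0.png

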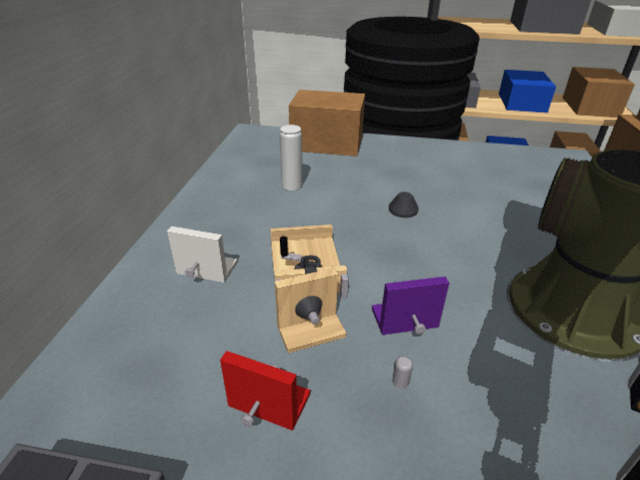

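```bash
python3 - <<'E'
import cv2
a=cv2.imread("pics/scene0.png")[160:320,240:440]; cv2.imwrite("pics/c1.png",cv2.resize(a,None,fx=3.9,fy=3.7,interpolation=cv2.INTER_CUBIC))
a=cv2.imread("pics/side0.png")[210:360,240:380]; cv2.imwrite("pics/c2.png",cv2.resize(a,None,fx=4,fy=4,interpolation=cv2.INTER_CUBIC))
E
```

```text
(no output)
```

View pics/c1.png

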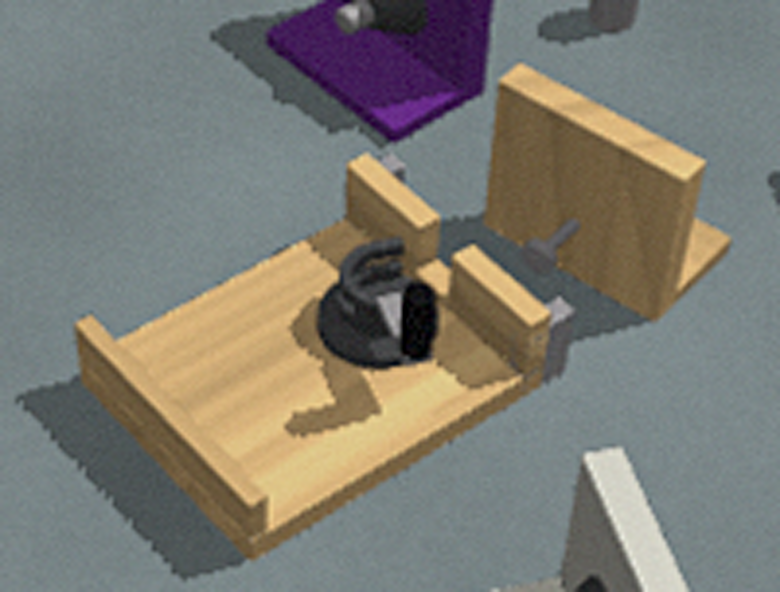

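View pics/c2.png

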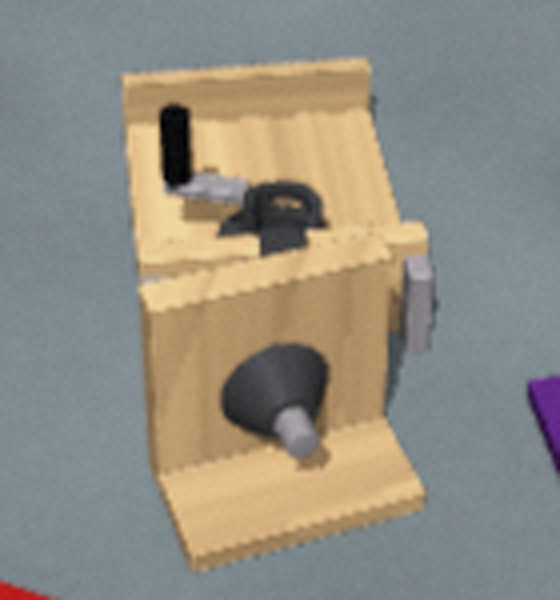

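```bash
python3 - <<'E'
from h import *
np.set_printoptions(precision=4,suppress=True)
# static cam poses
for n in ["scene","side"]:
    z=np.load(f"pics/{n}0.npz"); cp=campose(n); P=cloud(z["d"],cp); 
    np.save(f"pics/{n}_P.npy",P)
    ok=z["d"]>0
    im=z["im"].astype(int)
    tan=(im[...,0]-im[...,2]>40)&(im[...,0]>120)&(im[...,1]>im[...,2]+15)&ok
    # floor check
    Q=P[tan]; 
    m=(np.linalg.norm(Q[:,:2]-np.median(Q[:,:2],0),axis=1)<0.3); Q=Q[m]
    print(n,len(Q),Q.min(0),Q.max(0))
    print(np.histogram(Q[:,2],bins=np.arange(-.01,.13,.01)))
    top=Q[(Q[:,2]>.1)]; 
    if len(top)>5: 
        r=cv2.minAreaRect((top[:,:2]*1000).astype(np.float32)); print("top",r, len(top),np.median(top[:,2]))
    print("socket etc")
for n,l in [("scene",dict(purple=(345,171,0),socket=(398,165,0),cone=(154,224,0),can=(144,366,0),camtop=(336,236,.053),post=(347,244,.085),sr=(387,219,.04),pan=(386,237,0),ew=(358,229,.04),rack=(337,251,0))),("side",dict(socket=(402,379,0),cone=(401,210,0),can=(294,186,0),camtop=(309,257,.053),post=(279,246,.085),sr=(304,307,.04),pan=(306,318,0),ew=(309,277,.04),rack=(308,280,0)))]:
    cp=campose(n)
    for k,(u,v,zz) in l.items(): print(n,k,atz((u,v),cp,zz))
E
```

```text
scene 5255 [ 0.4516 -0.1306 -0.0013] [0.6375 0.2082 0.1123]
(array([   7,  118, 3636,  138,   39,  413,  346,   71,   19,   15,   18,
        363,   72,    0]), array([-0.01,  0.  ,  0.01,  0.02,  0.03,  0.04,  0.05,  0.06,  0.07,
        0.08,  0.09,  0.1 ,  0.11,  0.12,  0.13]))
top ((541.3404541015625, 78.88601684570312), (111.3140640258789, 142.7586669921875), 30.085676193237305) 435 0.10857817479686693
socket etc
side 3191 [ 0.4883 -0.7602  0.0004] [ 0.7061 -0.59    0.1509]
(array([  0,  94, 138, 126, 119, 105, 100, 122, 133, 136, 125, 132, 177,
       184]), array([-0.01,  0.  ,  0.01,  0.02,  0.03,  0.04,  0.05,  0.06,  0.07,
        0.08,  0.09,  0.1 ,  0.11,  0.12,  0.13]))
top ((597.199951171875, -675.2012939453125), (217.99429321289062, 170.03573608398438), 0.11944159865379333) 1993 0.14644959651974016
socket etc
scene purple [0.317 0.116 0.   ]
scene socket [0.3376 0.2361 0.    ]
scene cone [ 0.3373 -0.306  -0.    ]
scene can [ 0.6491 -0.3708  0.    ]
scene camtop [0.5315 0.0109 0.053 ]
scene post [0.5812 0.0118 0.085 ]
scene sr [0.5131 0.1252 0.04  ]
scene pan [0.5246 0.1222 0.    ]
scene ew [0.5185 0.0616 0.04  ]
scene rack [0.5259 0.0169 0.    ]
side socket [0.3294 0.2311 0.    ]
side cone [ 0.3428 -0.298   0.    ]
side can [ 0.6416 -0.3696  0.    ]
side camtop [0.5272 0.0071 0.053 ]
side post [0.5844 0.0237 0.085 ]
side sr [0.5117 0.1368 0.04  ]
side pan [0.5105 0.1248 0.    ]
side ew [0.5184 0.0533 0.04  ]
side rack [0.5273 0.0171 0.    ]
```

```bash
python3 - <<'E'
from h import *
np.set_printoptions(precision=4,suppress=True)
z=np.load("pics/scene0.npz"); P=np.load("pics/scene_P.npy"); im=z["im"].astype(int)
v,u=np.mgrid[0:480,0:640]
roi=(u>240)&(u<440)&(v>170)&(v<320)
for nm,sel in dict(ptop=roi&(P[...,2]>.106)&(P[...,2]<.116)&(P[...,1]>.05),walltop=roi&(P[...,2]>.056)&(P[...,2]<.064)&(P[...,1]>.03)&(P[...,1]<.08),ptop2=roi&(P[...,2]>.056)&(P[...,2]<.064)&(P[...,1]>.08)&(u>365)&(v>178)).items():
    Q=P[sel]; r=cv2.minAreaRect((Q[:,:2]*1000).astype(np.float32)); print(nm,len(Q),Q.mean(0),r)
    c=Q[:,:2]-Q[:,:2].mean(0); w,V=np.linalg.eigh(c.T@c); print("axis deg",np.degrees(np.arctan2(*V[::-1,1])))
# panel flat face: points on wood with .02<z<.1 seen from scene, u 365..425
tan=(im[...,0]-im[...,2]>25)
s=roi&tan&(u>366)&(u<424)&(P[...,2]>.03)&(P[...,2]<.1)&(P[...,1]>.09)
Q=P[s]; c=Q-Q.mean(0); U,S,Vt=np.linalg.svd(c,full_matrices=False); print(len(Q),Vt[2],np.degrees(np.arctan2(Vt[2][1],Vt[2][0])),S)
E
```

```text
ptop 499 [0.5323 0.1244 0.1086] ((609.9427490234375, 111.72625732421875), (83.13961029052734, 296.4828796386719), 78.22154235839844)
axis deg 164.61553658905805
walltop 372 [0.5365 0.053  0.0587] ((591.85009765625, 54.962257385253906), (281.5911560058594, 49.32059097290039), 0.06397140771150589)
axis deg -175.88729078211756
ptop2 158 [0.52   0.1295 0.0599] ((537.042724609375, 99.6951904296875), (110.10087585449219, 86.85324096679688), 39.38301467895508)
axis deg -148.57708620491485
1340 [-0.523   0.8523 -0.0042] 121.53609450830454 [1.2114 0.7376 0.1088]
```

Call:
{"fn": "step_arm", "kwargs": {"deltas": [[[-1,-0.64,-0.4,0,0,0,-1],[-1,-0.64,-0.4,0,0,0,-1],[-1,-0.64,-0.4,0,0,0,-1],[-1,-0.64,-0.4,0,0,0,-1],[-1,-0.64,-0.4,0,0,0,-1],[-1,-0.64,-0.4,0,0,0,-1],[-1,-0.64,-0.4,0,0,0,-1],[-1,-0.64,-0.4,0,0,0,-1],[-1,-0.64,-0.4,0,0,0,-1],[-1,-0.64,-0.4,0,0,0,-1]]]}}

```text
clock: 2.33
tool_pos: [0.3201, 0.34, 0.2849]
ee_rot: [-0.0, 0.156, 0.988, -0.0]
force: [0.1, -1.4, -0.2]
finger_gap: 0.0938
```

Call:
{"fn": "step_arm", "kwargs": {"deltas": [[[-1,-0.64,-0.2,0,0,0,-1],[-1,-0.64,-0.2,0,0,0,-1],[-1,-0.64,-0.2,0,0,0,-1],[-1,-0.64,-0.2,0,0,0,-1],[-1,-0.64,-0.2,0,0,0,-1],[-1,-0.64,-0.2,0,0,0,-1],[-1,-0.64,-0.2,0,0,0,-1],[-1,-0.64,-0.2,0,0,0,-1],[-1,-0.64,-0.2,0,0,0,-1],[-1,-0.64,-0.2,0,0,0,-1]]]}}

```text
clock: 3.17
tool_pos: [0.4706, 0.1571, 0.3251]
ee_rot: [-0.0, 0.156, 0.988, -0.0]
force: [-0.7, -0.3, -0.8]
finger_gap: 0.0938
```

Call:
{"fn": "step_arm", "kwargs": {"deltas": [[[-0.3,-0.2,0,0,0,-0.22,-1],[-0.3,-0.2,0,0,0,-0.22,-1],[-0.3,-0.2,0,0,0,-0.22,-1],[-0.3,-0.2,0,0,0,-0.22,-1],[-0.3,-0.2,0,0,0,-0.22,-1],[-0.3,-0.2,0,0,0,-0.22,-1],[-0.3,-0.2,0,0,0,-0.22,-1],[-0.3,-0.2,0,0,0,-0.22,-1],[-0.3,-0.2,0,0,0,-0.22,-1],[-0.3,-0.2,0,0,0,-0.22,-1]]]}}

```text
clock: 4.0
tool_pos: [0.5159, 0.0995, 0.3255]
ee_rot: [0.0, -0.186, 0.982, -0.0]
force: [-0.6, 0.4, 0.9]
finger_gap: 0.094
```

```bash
python3 - <<'E'
from h import *
np.set_printoptions(precision=4,suppress=True)
o=get_obs(); print(o["clock"],o["tool_pos"],o["ee_rot"],o["joint_positions"])
im,d,cp=snap("wrist","w1.png"); np.savez("pics/w1.npz",im=im,d=d,r=cp[1],p=cp[2]); print(cp)
for t,zz in dict(cam_top=.053,cam_post=.085,stud_root=.04,end_wall=.04,panel=0,rack=0).items():
    print(t,[(np.round(x["position"],1).tolist(),round(x["conf"],2),atz(x["position"],cp,zz)) for x in place_of(t,"wrist")])
E
```

```text
4.0 [0.5159 0.0995 0.3255] [ 0.     -0.1864  0.9825 -0.    ] [ 0.1208  0.1819  1.392  -0.      1.5676 -1.825 ]
((355.2936615576198, 355.2936615576198, 319.34139833448876, 239.5472631871047), array([[-0.3664,  0.8948,  0.2551],
       [ 0.9305,  0.3526,  0.0997],
       [-0.0008,  0.2739, -0.9617]]), array([0.4422, 0.0692, 0.5052]))
cam_top [([250.7, 186.1], 0.87, array([0.5285, 0.0092, 0.053 ]))]
cam_post [([338.9, 207.2], 0.68, array([0.5076, 0.1198, 0.085 ])), ([232.8, 229.3], 0.65, array([0.5803, 0.0098, 0.085 ]))]
stud_root [([336.8, 206.3], 0.91, array([0.5145, 0.1222, 0.04  ])), ([473.2, 277.6], 0.91, array([0.5381, 0.3388, 0.04  ])), ([397.3, 51.6], 0.65, array([0.3167, 0.1185, 0.04  ])), ([230.7, 341.0], 0.61, array([0.7593, 0.0525, 0.04  ]))]
end_wall [([292.8, 186.1], 0.85, array([0.5108, 0.0586, 0.04  ]))]
panel [([457.4, 270.8], 0.82, array([0.5454, 0.3344, 0.    ])), ([339.4, 200.7], 0.79, array([0.5118, 0.1271, 0.    ])), ([234.4, 321.8], 0.68, array([0.7515, 0.0461, 0.    ])), ([390.4, 59.0], 0.56, array([0.317 , 0.1181, 0.    ]))]
rack [([259.5, 184.8], 0.58, array([0.5323, 0.0132, 0.    ]))]
```

View pics/w1.png

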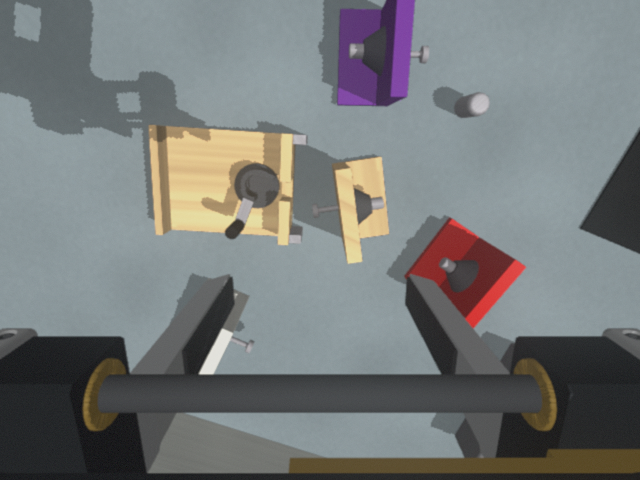

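```bash
cat > fit.py <<'E'
from h import *
from scipy.optimize import minimize
np.set_printoptions(precision=4,suppress=True)
def load(n):
    z=np.load(f"pics/{n}.npz"); c=calibration("wrist"); cp=((c["fx"],c["fy"],c["cx"],c["cy"]),z["r"],z["p"]); return z["im"].astype(int),z["d"],cp
def rect(Q):
    Q=(Q[:,:2]*1000).astype(np.float32); r=cv2.minAreaRect(Q); return r
def panel_top(P,ok,c0,rad=.09,zr=(.104,.116)):
    s=ok&(P[...,2]>zr[0])&(P[...,2]<zr[1])&(np.hypot(P[...,0]-c0[0],P[...,1]-c0[1])<rad)
    return s
E
python3 - <<'E'
from fit import *
im,d,cp=load("w1"); P=cloud(d,cp); ok=(d>0)
v,u=np.mgrid[0:480,0:640]; ok&=(v<270)
tan=(im[...,0]-im[...,2]>35)
print("floor z", np.median(P[100:120,160:280,2]), np.median(P[20:100,200:320,2]), "rackfloor",np.median(P[140:170,180:230,2]))
for n,s in dict(ptop=ok&(P[...,2]>.104)&(P[...,2]<.118)&(u>320)&(u<400)&(v>140),wall=ok&tan&(P[...,2]>.054)&(P[...,2]<.066)&(u>268)&(u<310)&(v>120)).items():
    Q=P[s]; print(n,len(Q),Q.mean(0),rect(Q))
    c=Q[:,:2]-Q[:,:2].mean(0); w,V=np.linalg.eigh(c.T@c); print("axis deg",np.degrees(np.arctan2(V[1,1],V[0,1])), "ext",np.percentile(c@V,[1,99],axis=0))
vis=im.astype(np.uint8)[100:280,130:410,::-1]; cv2.imwrite("pics/c3.png",cv2.resize(vis,None,fx=2.8,fy=2.8,interpolation=cv2.INTER_CUBIC))
E
```

```text
floor z 0.0005732984843234701 0.0005234534846047523 rackfloor 0.01865386569555491
ptop 1514 [0.5081 0.1303 0.1105] ((510.2643127441406, 131.70855712890625), (110.32343292236328, 18.091388702392578), 29.994535446166992)
axis deg -150.02733026988943 ext [[-0.0089 -0.0559]
 [ 0.0089  0.0519]]
wall 1059 [0.514  0.0506 0.0605] ((517.5556030273438, 51.517982482910156), (139.6072235107422, 14.132570266723633), 17.848691940307617)
axis deg -162.14985776407352 ext [[-0.0068 -0.0721]
 [ 0.007   0.065 ]]
```

View pics/c3.png

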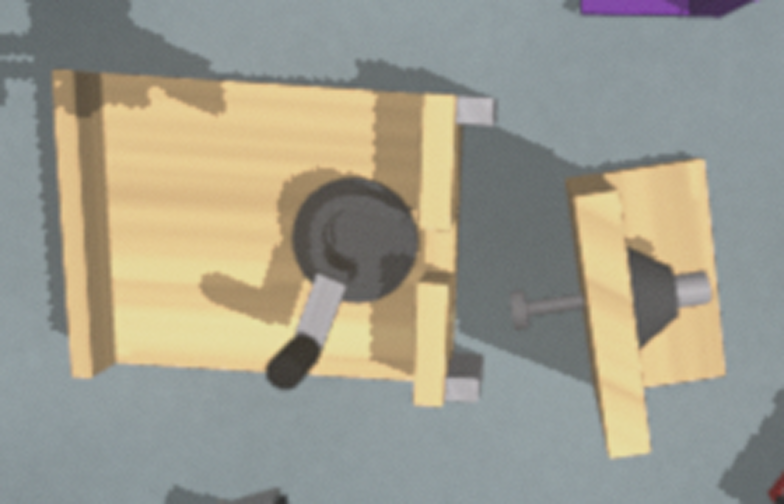

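```bash
cat > go.py <<'E'
import sys
from h import *
def go(x,y,z,yaw):
    "target TCP & world yaw (deg) of tool y, tool down"
    o=get_obs(); r=Rm(o["ee_rot"]); p=np.array(o["tool_pos"])
    d=r.T@(np.array([x,y,z])-p)
    a=np.radians(yaw); Y=np.array([np.cos(a),np.sin(a),0]); Z=np.array([0,0,-1.]); T=np.c_[np.cross(Y,Z),Y,Z]
    w=R.from_matrix(r.T@T).as_rotvec()
    print("clk",round(o["clock"],2),"pos",np.round(p,4),"yaw",round(float(np.degrees(np.arctan2(r[1,1],r[0,1]))),2),"F",np.round(o["force"],1),"gap",round(float(o["finger_gap"]),4))
    print("norm",np.round(d/.2,4),np.round(w/np.pi,4),"rows>=",round(float(np.linalg.norm(d)/.0417),1),round(float(np.degrees(np.linalg.norm(w))/7.16),1))
# rack frame
RY=107.85; RO=np.array([.5301,.0125])
def rk(x,y):
    a=np.radians(RY); c,s=np.cos(a),np.sin(a); return RO+np.array([c*x-s*y,s*x+c*y])
def inv(p):
    a=np.radians(RY); c,s=np.cos(a),np.sin(a); d=np.array(p[:2])-RO; return np.array([c*d[0]+s*d[1],-s*d[0]+c*d[1]])
if __name__=="__main__": go(*map(float,sys.argv[1:]))
E
python3 go.py .5103 .1317 .083 120
```

```text
clk 4.35 pos [0.516  0.0991 0.3255] yaw 111.54 F [-0.4 -0.1  0.1] gap 0.094
norm [-0.0332  0.1623  1.2123] [-0.     0.    -0.047] rows>= 5.9 1.2
```

Call:
{"fn": "step_arm", "kwargs": {"deltas": [[[-0.033,0.162,0.1,0,0,-0.047,-1],[-0.033,0.162,0.2,0,0,-0.047,-1],[-0.033,0.162,0.4,0,0,-0.047,-1],[-0.033,0.162,0.6,0,0,-0.047,-1],[-0.033,0.162,0.75,0,0,-0.047,-1],[-0.033,0.162,0.85,0,0,-0.047,-1],[-0.033,0.162,0.85,0,0,-0.047,-0.5],[-0.033,0.162,0.85,0,0,-0.047,-0.5],[-0.033,0.162,0.85,0,0,-0.047,-0.5],[-0.033,0.162,0.85,0,0,-0.047,-0.5]]], "squeeze": 30}}

```text
clock: 5.18
tool_pos: [0.5111, 0.1318, 0.1573]
ee_rot: [0.001, -0.259, 0.966, -0.0]
force: [0.3, -0.2, 0.3]
finger_gap: 0.0713
```

```bash
python3 go.py .5103 .1317 .083 120; python3 - <<'E'
from h import *
im,d,cp=snap("wrist","w2.png"); np.savez("pics/w2.npz",im=im,d=d,r=cp[1],p=cp[2])
E
```

```text
clk 5.18 pos [0.5111 0.1318 0.1573] yaw 120.02 F [ 0.3 -0.2  0.3] gap 0.0713
norm [0.0046 0.002  0.3714] [-0.0003  0.0009  0.0001] rows>= 1.8 0.0
```

View pics/w2.png

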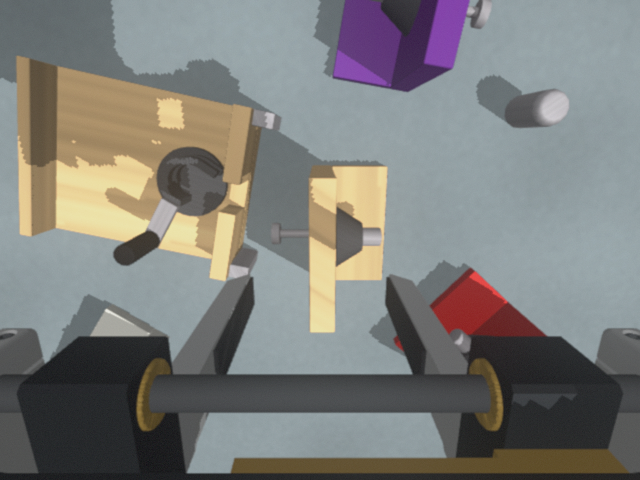

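Call:
{"fn": "step_arm", "kwargs": {"deltas": [[[0,0,0.15,0,0,0,-0.5],[0,0,0.28,0,0,0,-0.5],[0,0,0.37,0,0,0,-0.5],[0,0,0.37,0,0,0,1],[0,0,0.37,0,0,0,1],[0,0,0.37,0,0,0,1],[0,0,0.37,0,0,0,1],[0,0,0.37,0,0,0,1],[0,0,0.37,0,0,0,1],[0,0,0.37,0,0,0,1]]], "squeeze": 30}}

```text
clock: 6.07
tool_pos: [0.5105, 0.1317, 0.082]
ee_rot: [0.0, -0.259, 0.966, -0.0]
force: [0.5, -0.1, 0.1]
finger_gap: 0.0273
```

```bash
python3 - <<'E'
from go import *
o=get_obs(); print(o["finger_gap"],o["force"])
im,d,cp=snap("wrist","w3.png"); np.savez("pics/w3.npz",im=im,d=d,r=cp[1],p=cp[2])
# target: panel centre (origin x+9) at rack (109,0)
t=rk(109,0) if False else rk(.109,0); print(t, inv(o["tool_pos"]))
go(t[0],t[1],.086,107.85)
E
```

```text
0.02732687146804847 [ 0.47544062 -0.06034011  0.11646049]
[0.49668866 0.11625299] [ 0.11945016 -0.01784668]
clk 6.12 pos [0.5104 0.1317 0.0818] yaw 120.02 F [ 0.4  0.4 -0.1] gap 0.0229
norm [ 0.098  -0.0323 -0.0209] [-0.      0.0002  0.0676] rows>= 0.5 1.7
```

View pics/w3.png

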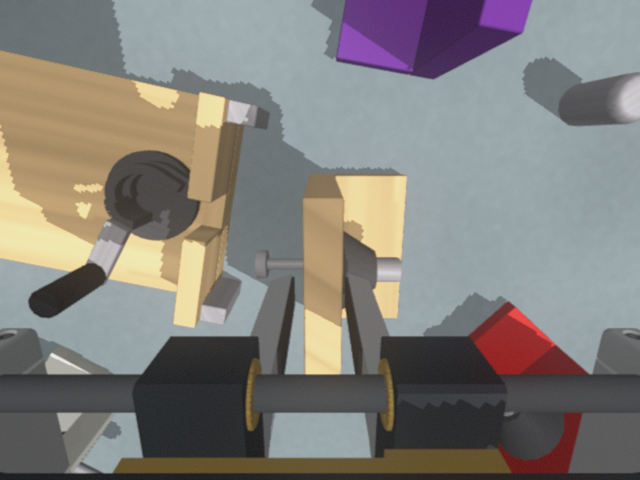

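Call:
{"fn": "step_arm", "kwargs": {"deltas": [[[0,0,0,0,0,0,1],[0,0,0,0,0,0,1],[0,0,0,0,0,0,1],[0,0,0,0,0,0,1],[0,0,-0.02,0,0,0,1],[0,0,-0.02,0,0,0,1],[0.05,-0.015,-0.02,0,0,0.035,1],[0.098,-0.032,-0.02,0,0,0.0676,1],[0.098,-0.032,-0.02,0,0,0.0676,1],[0.098,-0.032,-0.02,0,0,0.0676,1]]], "squeeze": 40}}

```text
clock: 6.95
tool_pos: [0.4965, 0.1162, 0.0854]
ee_rot: [-0.0, -0.156, 0.988, 0.0]
force: [0.3, -0.1, -4.1]
finger_gap: 0.0175
```

```bash
python3 - <<'E'
from go import *
np.set_printoptions(precision=4,suppress=True)
o=get_obs(); print(o["finger_gap"],o["force"],o["tool_pos"],inv(o["tool_pos"]))
for n in ["wrist","side","scene"]:
  im,d,cp=snap(n,n[0]+"4.png"); np.savez(f"pics/{n[0]}4.npz",im=im,d=d,r=cp[1],p=cp[2])
E
```

```text
0.017479413828219388 [ 0.3474 -0.1047 -4.0793] [0.4965 0.1162 0.0854] [0.1091 0.0002]
```

View pics/w4.png

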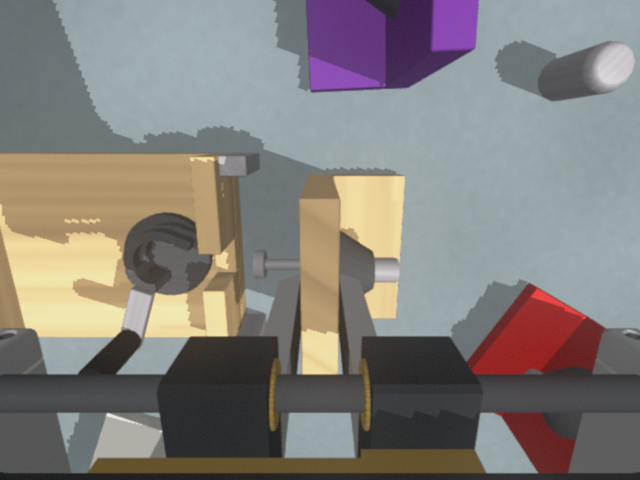

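View pics/s4.png

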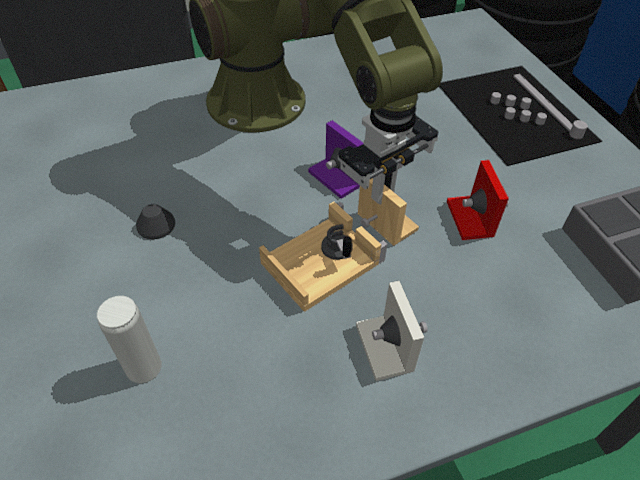

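```bash
cat > chk.py <<'E'
from go import *
from fit import load
np.set_printoptions(precision=4,suppress=True)
def chk(n):
    im,d,cp=load(n); P=cloud(d,cp); ok=d>0
    v,u=np.mgrid[0:480,0:640]; ok&=(v<330)
    a=np.radians(RY); c,s=np.cos(a),np.sin(a); D=P[...,:2]-RO
    X=c*D[...,0]+s*D[...,1]; Y=-s*D[...,0]+c*D[...,1]; Z=P[...,2]
    w=ok&(abs(Z-.06)<.004)&(X>.03)&(X<.055)&(abs(Y)<.08)
    print("wall top n",w.sum(),"X med",np.median(X[w]),np.percentile(X[w],[2,98]),"Y",np.percentile(Y[w],[0.5,99.5]))
    h,e=np.histogram(Y[w],bins=np.arange(-.02,.021,.001)); print(h)
    f=np.polyfit(Y[w],X[w],1); print("wall tilt deg",np.degrees(np.arctan(f[0])))
    pt=ok&(Z>.108)&(Z<.12)&(X>.04)&(X<.16)&(abs(Y)<.07)
    if pt.sum()>50:
        # near strips by Y
        print("ptop n",pt.sum(),"z",np.median(Z[pt]),"X",np.percentile(X[pt],[2,98]),"Y",np.percentile(Y[pt],[.5,99.5]))
        f=np.polyfit(Y[pt],X[pt],1); print("panel tilt deg",np.degrees(np.arctan(f[0])), "X at Y0 centre",f[1])
    st=ok&(Z>.035)&(Z<.058)&(X<np.median(X[pt])-.012 if pt.sum()>50 else X<.1)&(X>.055)&(abs(Y)<.03)
    if st.sum()>5: print("stud n",st.sum(),"X",np.percentile(X[st],[1,99]),"Y med",np.median(Y[st]),np.percentile(Y[st],[2,98]),"Z",np.percentile(Z[st],[5,95]))
    return X,Y,Z
if __name__=="__main__": chk(sys.argv[1])
E
python3 chk.py w4; python3 chk.py w1
```

```text
wall top n 3455 X med 0.04191356947144124 [0.0347 0.0482] Y [-0.0385  0.0699]
[27 37 36 30 35 39 27 66 31  0  0  0  0  0  0  0  0  0  0  0  0  0  0  0
  0  0  0  0  0  0  0  0 20 35 42 32 42 40 39 39]
wall tilt deg -0.10776468844939735
ptop n 5905 z 0.11426405033465209 X [0.0918 0.1237] Y [-0.0074  0.0553]
panel tilt deg -0.20550525180643817 X at Y0 centre 0.10779730013662543
stud n 743 X [0.0655 0.0944] Y med 0.0017762492352595763 [-0.0069  0.0092] Z [0.0443 0.0535]
wall top n 1046 X med 0.0411344777725397 [0.0345 0.0479] Y [-0.0691  0.0691]
[ 7  9  9 11  5 11  8 12  0  0  0  0  0  0  0  0  0  0  0  0  0  0  0  0
  0  0  0  0  0  0  0  0  9  8 11  5 11 11  8  9]
wall tilt deg -0.025890836488090384
ptop n 1489 z 0.1105367669573809 X [0.103  0.1355] Y [-0.0693  0.0361]
panel tilt deg -11.904631255461362 X at Y0 centre 0.1157862904472777
stud n 166 X [0.0764 0.1067] Y med -0.021811035867782123 [-0.0288  0.0197] Z [0.0413 0.0503]
```

Call:
{"fn": "step_arm", "kwargs": {"deltas": [[[-0.0025,0,0.008,0,0,0,1],[-0.0025,0,0.015,0,0,0,1],[-0.0025,-0.04,0.015,0,0,0,1],[-0.0025,-0.08,0.015,0,0,0,1],[-0.0025,-0.1,0.015,0,0,0,1],[-0.0025,-0.11,0.015,0,0,0,1],[-0.0025,-0.12,0.015,0,0,0,1],[-0.0025,-0.12,0.015,0,0,0,1],[-0.0025,-0.12,0.015,0,0,0,1],[-0.0025,-0.12,0.015,0,0,0,1]]]}}

```text
clock: 7.93
tool_pos: [0.5043, 0.0937, 0.0824]
ee_rot: [-0.0, -0.155, 0.988, 0.0]
force: [0.5, -0.8, -4.2]
finger_gap: 0.0178
```

```bash
python3 - <<'E'
from go import *
np.set_printoptions(precision=4,suppress=True)
o=get_obs(); print(o["finger_gap"],o["force"],o["tool_pos"],inv(o["tool_pos"]))
for n,l in [("wrist","w5"),("scene","s5")]:
  im,d,cp=snap(n,l+".png"); np.savez(f"pics/{l}.npz",im=im,d=d,r=cp[1],p=cp[2])
  if n=="wrist": cv2.imwrite("pics/w5c.png",cv2.resize(im[140:360,120:420,::-1],None,fx=2.6,fy=2.6,interpolation=cv2.INTER_CUBIC))
E
python3 chk.py w5
```

```text
0.01777810948532884 [ 0.5186 -0.8199 -4.1537] [0.5043 0.0937 0.0824] [ 0.0852 -0.0003]
wall top n 3422 X med 0.041577445010607825 [0.0346 0.0481] Y [-0.0372  0.0698]
[35 33 36 29 34 35 36 67 31  0  0  0  0  0  0  0  0  0  0  0  0  0  0  0
  0  0  0  0  0  0  0  0 19 33 42 39 38 39 43 41]
wall tilt deg -0.06804899563939468
ptop n 5919 z 0.11140152499927614 X [0.0679 0.1003] Y [-0.0077  0.0547]
panel tilt deg -0.10901781338658181 X at Y0 centre 0.08398643204355002
stud n 264 X [0.0554 0.0707] Y med 0.0008046079405326159 [-0.0033  0.0034] Z [0.0417 0.0454]
```

View pics/w5c.png

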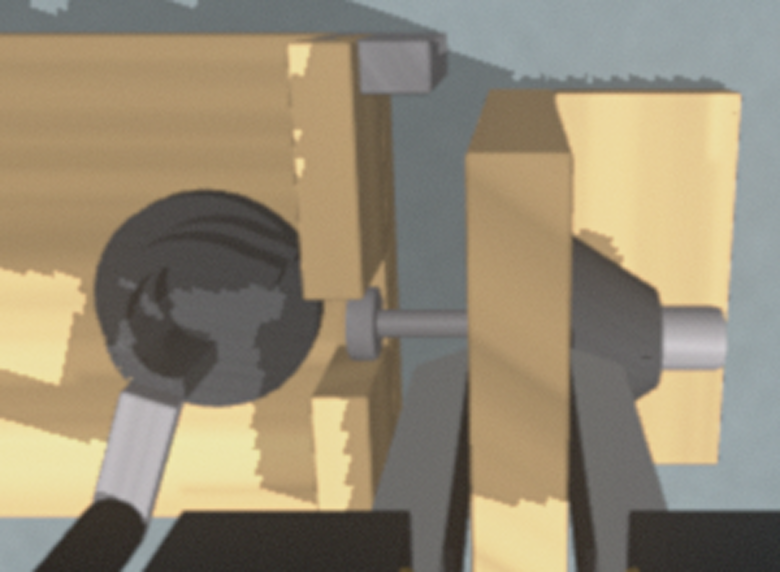

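Call:
{"fn": "step_arm", "kwargs": {"deltas": [[[0,-0.02,0,0,0,0,1],[0,-0.04,0,0,0,0,1],[0,-0.06,0,0,0,0,1],[0,-0.08,0,0,0,0,1],[0,-0.09,0,0,0,0,1],[0,-0.1,0,0,0,0,1],[0,-0.11,0,0,0,0,1],[0,-0.115,0,0,0,0,1],[0,-0.12,0,0,0,0,1],[0,-0.12,0,0,0,0,1]]]}}

```text
clock: 8.87
tool_pos: [0.5117, 0.0707, 0.0825]
ee_rot: [0.0, -0.155, 0.988, -0.0]
force: [0.7, -0.5, -4.4]
finger_gap: 0.0177
```

```bash
python3 - <<'E'
from go import *
np.set_printoptions(precision=4,suppress=True)
o=get_obs(); print(o["finger_gap"],o["force"],o["tool_pos"],inv(o["tool_pos"]))
for n,l in [("wrist","w6")]:
  im,d,cp=snap(n,l+".png"); np.savez(f"pics/{l}.npz",im=im,d=d,r=cp[1],p=cp[2])
  if n=="wrist": cv2.imwrite("pics/w6c.png",cv2.resize(im[140:360,120:420,::-1],None,fx=2.6,fy=2.6,interpolation=cv2.INTER_CUBIC))
E
python3 chk.py w6
```

```text
0.017655081132022486 [ 0.7104 -0.5225 -4.3989] [0.5117 0.0707 0.0825] [ 0.061  -0.0004]
wall top n 2377 X med 0.04112239827098123 [0.0344 0.0478] Y [0.0128 0.0698]
[ 0  0  0  0  0  0  0  0  0  0  0  0  0  0  0  0  0  0  0  0  0  0  0  0
  0  0  0  0  0  0  0  0 17 43 32 35 37 38 32 38]
wall tilt deg 0.5181116976247225
ptop n 5890 z 0.11140127991127444 X [0.0448 0.0759] Y [-0.0079  0.0547]
panel tilt deg -0.34586554538558556 X at Y0 centre 0.0599535971042605
```

View pics/w6c.png

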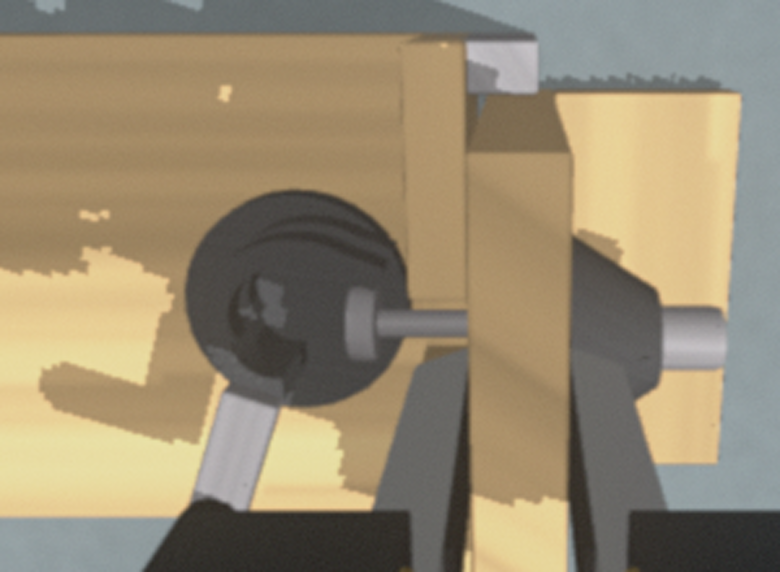

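Call:
{"fn": "step_arm", "kwargs": {"deltas": [[[0,-0.002,0,0,0,0,1],[0,-0.004,0,0,0,0,1],[0,-0.006,0,0,0,0,1],[0,-0.008,0,0,0,0,1],[0,-0.01,0,0,0,0,1],[0,-0.012,0,0,0,0,1],[0,-0.013,0,0,0,0,1],[0,-0.014,0,0,0,0,1],[0,-0.015,0,0,0,0,1],[0,-0.015,0,0,0,0,1]]]}}

```text
clock: 9.75
tool_pos: [0.5126, 0.068, 0.0824]
ee_rot: [-0.0, -0.155, 0.988, 0.0]
force: [-0.5, 1.5, -4.2]
finger_gap: 0.0176
```

```bash
python3 go.py .5117 .07 .08 107.85
```

```text
clk 9.75 pos [0.5126 0.068  0.0824] yaw 107.85 F [-0.5  1.5 -4.2] gap 0.0176
norm [0.0011 0.0109 0.0122] [ 0.0001 -0.      0.    ] rows>= 0.1 0.0
```

Call:
{"fn": "step_arm", "kwargs": {"deltas": [[[0,0,0.001,0,0,0,1],[0,0,0.002,0,0,0,1],[0,0,0.003,0,0,0,1],[0,0,0.003,0,0,0,1],[0,-0.001,0.003,0,0,0,1],[0,-0.002,0.003,0,0,0,1],[0,-0.003,0.003,0,0,0,1],[0,-0.003,0.003,0,0,0,1],[0,-0.003,0.003,0,0,0,1],[0,-0.003,0.003,0,0,0,1]]]}}

```text
clock: 10.58
tool_pos: [0.5126, 0.0679, 0.0819]
ee_rot: [-0.0, -0.155, 0.988, 0.0]
force: [-1.5, 7.1, -2.4]
finger_gap: 0.0179
```

```bash
python3 go.py .5117 .07 .08 107.85
```

```text
clk 10.58 pos [0.5126 0.0679 0.0819] yaw 107.85 F [-1.5  7.1 -2.4] gap 0.0179
norm [0.0013 0.0115 0.0093] [ 0.0003 -0.      0.    ] rows>= 0.1 0.0
```

Call:
{"fn": "step_arm", "kwargs": {"deltas": [[[0,0,0,0,0,0,0.3],[0,0,0,0,0,0,0.3],[0,0,0,0,0,0,0.3],[0,0,0,0,0,0,0.3],[0,0,-0.05,0,0,0,0.3],[0,0,-0.15,0,0,0,0.3],[0,0,-0.3,0,0,0,0.3],[0,0,-0.45,0,0,0,0.3],[0,0,-0.5,0,0,0,1],[0,0,-0.5,0,0,0,1]]]}}

```text
clock: 11.42
tool_pos: [0.5139, 0.0673, 0.1851]
ee_rot: [0.003, -0.155, 0.988, -0.0]
force: [0.6, 0.9, -0.5]
finger_gap: 0.0228
```

```bash
python3 - <<'E'
from go import *
np.set_printoptions(precision=4,suppress=True)
o=get_obs(); print(o["finger_gap"],o["force"],o["tool_pos"],inv(o["tool_pos"]))
for n,l in [("wrist","w7")]:
  im,d,cp=snap(n,l+".png"); np.savez(f"pics/{l}.npz",im=im,d=d,r=cp[1],p=cp[2])
  for t,zz in dict(cam_top=.053,cam_post=.085,stud_root=.04,end_wall=.04).items():
    print(t,[(np.round(x["position"],1).tolist(),round(x["conf"],2),inv(atz(x["position"],cp,zz))) for x in place_of(t,"wrist")])
E
python3 chk.py w7
```

```text
0.022814854606204322 [ 0.6264  0.8972 -0.549 ] [0.5139 0.0673 0.1851] [ 0.0572 -0.0014]
cam_top [([258.7, 224.2], 0.79, array([0.0009, 0.003 ])), ([235.4, 290.6], 0.16, array([-0.0244, -0.0621]))]
cam_post [([234.2, 291.1], 0.66, array([-0.0172, -0.0481]))]
stud_root [([457.3, 22.1], 0.86, array([0.1668, 0.1676])), ([564.9, 328.4], 0.78, array([ 0.3069, -0.1097])), ([310.2, 225.6], 0.59, array([ 0.047 , -0.0015])), ([542.9, 96.0], 0.33, array([0.2455, 0.1121]))]
end_wall [([309.5, 223.3], 0.83, array([0.0463, 0.0007]))]
wall top n 1885 X med 0.040918150813614135 [0.0344 0.0471] Y [-0.0687  0.0698]
[17 15 13 17 16 14 15 22  7  0  0  0  0  0  0  0  0  0  0  0  0  0  0  0
  0  0  0  0  0  0  0  1 14 20 20 18 16 15 15 15]
wall tilt deg -0.11270061932662893
ptop n 3352 z 0.11056490728402818 X [0.049  0.0662] Y [-0.0541  0.0542]
panel tilt deg -0.10507306798713638 X at Y0 centre 0.0576065124270999
```

View pics/w7.png

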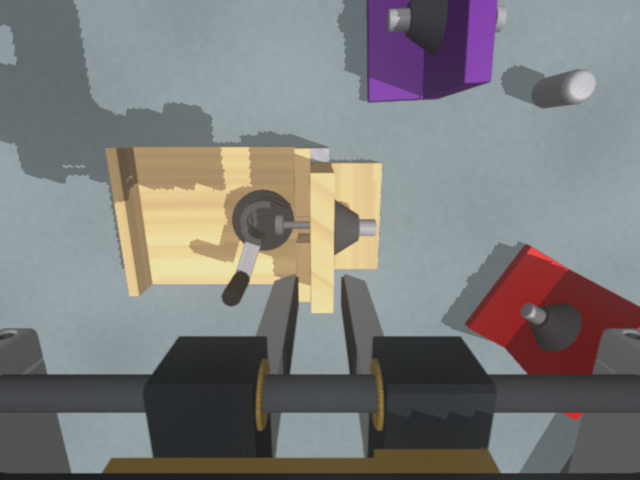

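```bash
python3 - <<'E'
from go import *
th=250.3; a=np.radians(th); t=rk(.05*np.cos(a),.05*np.sin(a)); print(t)
go(t[0],t[1],.14,th-162.15)
go(t[0],t[1],.068,th-162.15)
E
```

```text
[0.58007394 0.01088585]
clk 11.67 pos [0.5122 0.0673 0.1805] yaw 107.85 F [ 0.7  0.5 -0.4] gap 0.0031
norm [-0.2369 -0.3724  0.2015] [ 0.     -0.0008  0.1095] rows>= 2.3 2.8
clk 11.67 pos [0.5122 0.0673 0.1805] yaw 107.85 F [ 0.7  0.5 -0.4] gap 0.0031
norm [-0.2378 -0.3726  0.5615] [ 0.     -0.0008  0.1095] rows>= 3.4 2.8
```

Call:
{"fn": "step_arm", "kwargs": {"deltas": [[[-0.12,-0.19,0.05,0,0,0.05,0.3],[-0.237,-0.372,0.1,0,0,0.1095,0.3],[-0.237,-0.372,0.2,0,0,0.1095,0.3],[-0.237,-0.372,0.2,0,0,0.1095,0.3],[-0.237,-0.372,0.2,0,0,0.1095,0.3],[-0.237,-0.372,0.2,0,0,0.1095,0.3],[-0.237,-0.372,0.2,0,0,0.1095,0.3],[-0.237,-0.372,0.2,0,0,0.1095,0.3],[-0.237,-0.372,0.2,0,0,0.1095,0.3],[-0.237,-0.372,0.2,0,0,0.1095,0.3]]]}}

```text
clock: 12.5
tool_pos: [0.5807, 0.0114, 0.1425]
ee_rot: [0.0, 0.016, 1.0, -0.0]
force: [-0.5, 0.1, -0.6]
finger_gap: 0.0329
```

```bash
python3 - <<'E'
from go import *
th=250.3; a=np.radians(th); t=rk(.05*np.cos(a),.05*np.sin(a)); 
im,d,cp=snap("wrist","w8.png"); np.savez("pics/w8.npz",im=im,d=d,r=cp[1],p=cp[2])
im,d,cp=snap("side","d8.png")
go(t[0],t[1],.068,th-162.15)
E
```

```text
clk 12.6 pos [0.5807 0.0112 0.1422] yaw 88.18 F [-0.3  0.5 -0.1] gap 0.0331
norm [ 0.0034 -0.0016  0.371 ] [-0.      0.0001  0.0002] rows>= 1.8 0.0
```

View pics/w8.png

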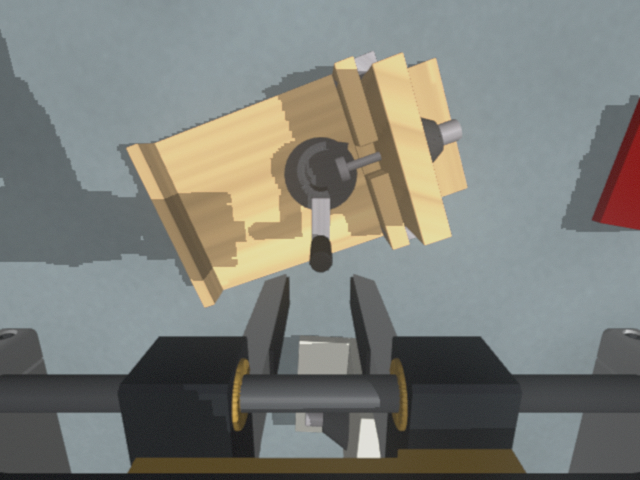

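View pics/d8.png

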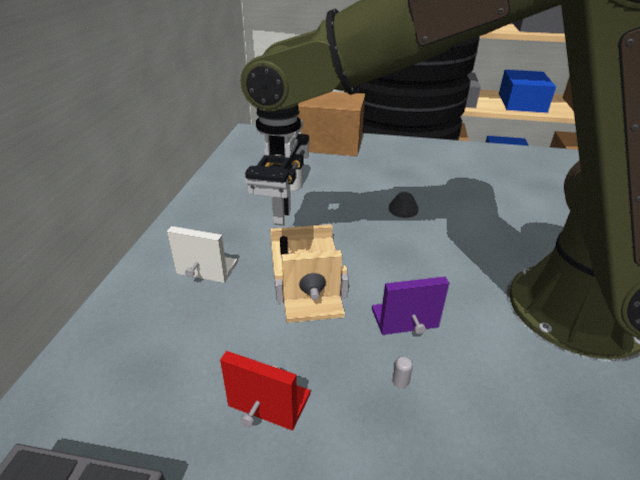

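Call:
{"fn": "step_arm", "kwargs": {"deltas": [[[0.003,0,0.1,0,0,0,0.3],[0.003,0,0.2,0,0,0,0.3],[0.003,0,0.3,0,0,0,0.3],[0.003,0,0.37,0,0,0,0.3],[0.003,0,0.37,0,0,0,0.3],[0.003,0,0.37,0,0,0,0.56],[0.003,0,0.37,0,0,0,0.56],[0.003,0,0.37,0,0,0,0.56],[0.003,0,0.37,0,0,0,0.56],[0.003,0,0.37,0,0,0,0.56]]]}}

```text
clock: 13.43
tool_pos: [0.5804, 0.0111, 0.0686]
ee_rot: [0.001, 0.016, 1.0, -0.0]
force: [0.9, -1.4, -0.0]
finger_gap: 0.0205
```

```bash
python3 - <<'E'
from go import *
im,d,cp=snap("wrist","w9.png")
o=get_obs(); p=inv(o["tool_pos"]); print(p,np.degrees(np.arctan2(p[1],p[0]))%360,np.hypot(*p)); 
th=250.3;a=np.radians(th); t=rk(.05*np.cos(a),.05*np.sin(a)); go(t[0],t[1],.068,th-162.15)
for k in range(1,11):
    a=k*.01*np.pi; print(k,round(.25*(1-np.cos(a)),4),round(-.25*np.sin(a),4))
E
```

```text
[-0.01676503 -0.04738518] 250.5160534066853 0.05026351648818533
clk 13.48 pos [0.5803 0.0111 0.0684] yaw 88.15 F [0.3 0.5 0.6] gap 0.021
norm [ 0.0013 -0.0009  0.002 ] [-0.      0.0003 -0.    ] rows>= 0.0 0.0
1 0.0001 -0.0079
2 0.0005 -0.0157
3 0.0011 -0.0235
4 0.002 -0.0313
5 0.0031 -0.0391
6 0.0044 -0.0468
7 0.006 -0.0545
8 0.0079 -0.0622
9 0.0099 -0.0697
10 0.0122 -0.0773
```

View pics/w9.png

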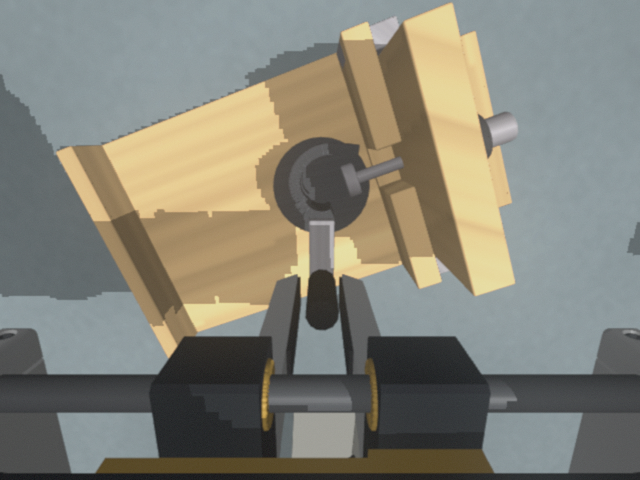

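Call:
{"fn": "step_arm", "kwargs": {"deltas": [[[0.0,-0.008,0,0,0,0.01,0.56],[0.0005,-0.0157,0,0,0,0.02,0.56],[0.001,-0.0235,0,0,0,0.03,0.56],[0.002,-0.0313,0,0,0,0.04,0.56],[0.003,-0.039,0,0,0,0.05,0.56],[0.0045,-0.0468,0,0,0,0.06,0.56],[0.006,-0.0545,0,0,0,0.07,0.56],[0.008,-0.0622,0,0,0,0.08,0.56],[0.01,-0.0697,0,0,0,0.09,0.56],[0.012,-0.0773,0,0,0,0.1,0.56]]]}}

```text
clock: 14.32
tool_pos: [0.5772, -0.0041, 0.0681]
ee_rot: [0.0, 0.173, 0.985, 0.0]
force: [-0.4, 2.0, -0.0]
finger_gap: 0.0206
```

```bash
cat > st.py <<'E'
from go import *
def st(sn=None):
    if sn: snap("wrist",sn)
    o=get_obs(); p=inv(o["tool_pos"]); r=Rm(o["ee_rot"]); th=np.degrees(np.arctan2(p[1],p[0]))%360
    yaw=np.degrees(np.arctan2(r[1,1],r[0,1]))
    f=r.T@np.array(o["force"])
    print("clk %.2f th %.1f r %.4f yaw-err %.2f camest %.3f Ftool %s push %.1f M %s gap %.4f j6 %.2f"%(o["clock"],th,np.hypot(*p),(yaw-(th-162.15)+180)%360-180,np.radians(258-th),np.round(f,1),f[1],np.round(o["moment"],2),o["finger_gap"],o["joint_positions"][5]))
st(*sys.argv[1:])
E
python3 st.py w10.png
```

```text
clk 14.37 th 232.4 r 0.0500 yaw-err -0.36 camest 0.446 Ftool [0.5 1.6 0.1] push 1.6 M [ 0.24  0.03 -0.01] gap 0.0205 j6 -1.29
```

View pics/w10.png

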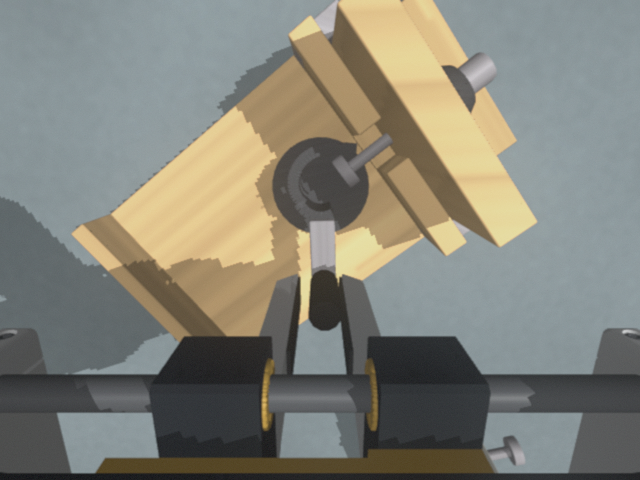

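Call:
{"fn": "step_arm", "kwargs": {"deltas": [[[0.0,-0.0055,0,0,0,0.007,0.56],[0.0,-0.011,0,0,0,0.014,0.56],[0.0005,-0.0165,0,0,0,0.021,0.56],[0.001,-0.022,0,0,0,0.028,0.56],[0.0015,-0.0275,0,0,0,0.035,0.56],[0.002,-0.033,0,0,0,0.042,0.56],[0.003,-0.0384,0,0,0,0.049,0.56],[0.004,-0.0438,0,0,0,0.056,0.56],[0.005,-0.0492,0,0,0,0.063,0.56],[0.006,-0.0545,0,0,0,0.07,0.56]]]}}

```text
clock: 15.2
tool_pos: [0.5724, -0.0143, 0.0679]
ee_rot: [0.0, 0.281, 0.96, 0.0]
force: [0.2, 0.7, 1.3]
finger_gap: 0.0204
```

```bash
python3 st.py
```

```text
clk 15.20 th 219.8 r 0.0500 yaw-err -0.24 camest 0.666 Ftool [ 0.2  0.7 -1.3] push 0.7 M [ 0.27 -0.08 -0.03] gap 0.0204 j6 -1.09
```

Call:
{"fn": "step_arm", "kwargs": {"deltas": [[[0,-0.0016,0,0,0,0.002,0.56],[0,-0.0031,0,0,0,0.004,0.56],[0,-0.0047,0,0,0,0.006,0.56],[0,-0.0063,0,0,0,0.008,0.56],[0,-0.0078,0,0,0,0.01,0.56],[0,-0.0094,0,0,0,0.012,0.56],[0.0005,-0.011,0,0,0,0.014,0.56],[0.0005,-0.0126,0,0,0,0.016,0.56],[0.0005,-0.0141,0,0,0,0.018,0.56],[0.0005,-0.0157,0,0,0,0.02,0.56]]]}}

```text
clock: 16.03
tool_pos: [0.5706, -0.0168, 0.0678]
ee_rot: [-0.0, 0.31, 0.951, -0.0]
force: [1.6, 1.4, 1.0]
finger_gap: 0.0203
```

```bash
python3 st.py
```

```text
clk 16.03 th 216.3 r 0.0500 yaw-err -0.22 camest 0.728 Ftool [-0.5  2.1 -1. ] push 2.1 M [ 0.26 -0.16 -0.02] gap 0.0203 j6 -1.03
```

Call:
{"fn": "step_arm", "kwargs": {"deltas": [[[0,-0.0016,0,0,0,0.002,0.56],[0,-0.0031,0,0,0,0.004,0.56],[0,-0.0047,0,0,0,0.006,0.56],[0,-0.0063,0,0,0,0.008,0.56],[0,-0.0078,0,0,0,0.01,0.56],[0,-0.0094,0,0,0,0.012,0.56],[0.0005,-0.011,0,0,0,0.014,0.56],[0.0005,-0.0126,0,0,0,0.016,0.56],[0.0005,-0.0141,0,0,0,0.018,0.56],[0.0005,-0.0157,0,0,0,0.02,0.56]]]}}

```text
clock: 16.87
tool_pos: [0.5687, -0.0192, 0.0678]
ee_rot: [-0.0, 0.339, 0.941, -0.0]
force: [1.0, 2.1, 0.3]
finger_gap: 0.0208
```

```bash
python3 st.py
```

```text
clk 16.87 th 212.7 r 0.0499 yaw-err -0.24 camest 0.791 Ftool [ 0.6  2.3 -0.3] push 2.3 M [ 0.3  -0.1   0.04] gap 0.0208 j6 -0.98
```

Call:
{"fn": "step_arm", "kwargs": {"deltas": [[[0,-0.0016,0,0,0,0.002,0.56],[0,-0.0031,0,0,0,0.004,0.56],[0,-0.0047,0,0,0,0.006,0.56],[0,-0.0063,0,0,0,0.008,0.56],[0,-0.0078,0,0,0,0.01,0.56],[0,-0.0094,0,0,0,0.012,0.56],[0.0005,-0.011,0,0,0,0.014,0.56],[0.0005,-0.0126,0,0,0,0.016,0.56],[0.0005,-0.0141,0,0,0,0.018,0.56],[0.0005,-0.0157,0,0,0,0.02,0.56]]]}}

```text
clock: 17.7
tool_pos: [0.5666, -0.0216, 0.0678]
ee_rot: [-0.0, 0.369, 0.929, -0.0]
force: [0.3, 1.9, 0.8]
finger_gap: 0.0206
```

```bash
python3 st.py
```

```text
clk 17.70 th 209.1 r 0.0499 yaw-err -0.22 camest 0.854 Ftool [ 1.1  1.6 -0.8] push 1.6 M [ 0.24 -0.1  -0.04] gap 0.0206 j6 -0.92
```

Call:
{"fn": "step_arm", "kwargs": {"deltas": [[[0,-0.0016,0,0,0,0.002,0.56],[0,-0.0031,0,0,0,0.004,0.56],[0,-0.0047,0,0,0,0.006,0.56],[0,-0.0063,0,0,0,0.008,0.56],[0,-0.0078,0,0,0,0.01,0.56],[0,-0.0094,0,0,0,0.012,0.56],[0.0005,-0.011,0,0,0,0.014,0.56],[0.0005,-0.0126,0,0,0,0.016,0.56],[0.0005,-0.0141,0,0,0,0.018,0.56],[0.0005,-0.0157,0,0,0,0.02,0.56]]]}}

```text
clock: 18.53
tool_pos: [0.5644, -0.0238, 0.0678]
ee_rot: [-0.0, 0.398, 0.917, -0.0]
force: [1.2, 2.6, 0.0]
finger_gap: 0.0208
```

```bash
python3 st.py
```

```text
clk 18.53 th 205.5 r 0.0499 yaw-err -0.21 camest 0.917 Ftool [ 1.1  2.7 -0. ] push 2.7 M [ 0.27 -0.07  0.01] gap 0.0208 j6 -0.86
```

Call:
{"fn": "step_arm", "kwargs": {"deltas": [[[0,-0.0016,0,0,0,0.002,0.56],[0,-0.0031,0,0,0,0.004,0.56],[0,-0.0047,0,0,0,0.006,0.56],[0,-0.0063,0,0,0,0.008,0.56],[0,-0.0078,0,0,0,0.01,0.56],[0,-0.0094,0,0,0,0.012,0.56],[0.0005,-0.011,0,0,0,0.014,0.56],[0.0005,-0.0126,0,0,0,0.016,0.56],[0.0005,-0.0141,0,0,0,0.018,0.56],[0.0005,-0.0157,0,0,0,0.02,0.56]]]}}

```text
clock: 19.37
tool_pos: [0.562, -0.0259, 0.0678]
ee_rot: [0.0, 0.426, 0.904, 0.0]
force: [0.3, 2.6, -1.0]
finger_gap: 0.0205
```

```bash
python3 st.py w11.png
```

```text
clk 19.42 th 201.8 r 0.0500 yaw-err -0.18 camest 0.981 Ftool [0.8 1.3 0.9] push 1.3 M [ 0.23 -0.08  0.03] gap 0.0204 j6 -0.80
```

View pics/w11.png

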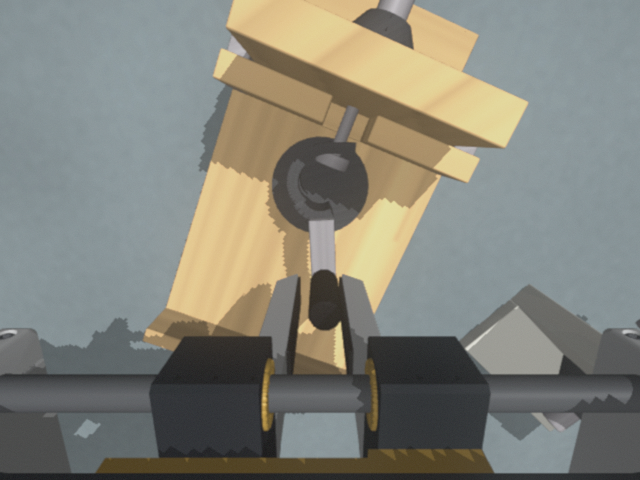

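Call:
{"fn": "step_arm", "kwargs": {"deltas": [[[0,-0.0016,0,0,0,0.002,0.56],[0,-0.0031,0,0,0,0.004,0.56],[0,-0.0047,0,0,0,0.006,0.56],[0,-0.0063,0,0,0,0.008,0.56],[0,-0.0078,0,0,0,0.01,0.56],[0,-0.0094,0,0,0,0.012,0.56],[0.0005,-0.011,0,0,0,0.014,0.56],[0.0005,-0.0126,0,0,0,0.016,0.56],[0.0005,-0.0141,0,0,0,0.018,0.56],[0.0005,-0.0157,0,0,0,0.02,0.56]]]}}

```text
clock: 20.25
tool_pos: [0.5595, -0.0278, 0.0679]
ee_rot: [0.0, 0.455, 0.891, -0.0]
force: [0.6, 1.8, -0.8]
finger_gap: 0.0207
```

```bash
python3 st.py
```

```text
clk 20.25 th 198.3 r 0.0499 yaw-err -0.21 camest 1.042 Ftool [1.1 1.6 0.8] push 1.6 M [ 0.19 -0.12  0.03] gap 0.0207 j6 -0.74
```

Call:
{"fn": "step_arm", "kwargs": {"deltas": [[[0,-0.0016,0,0,0,0.002,0.56],[0,-0.0031,0,0,0,0.004,0.56],[0,-0.0047,0,0,0,0.006,0.56],[0,-0.0063,0,0,0,0.008,0.56],[0,-0.0078,0,0,0,0.01,0.56],[0,-0.0094,0,0,0,0.012,0.56],[0.0005,-0.011,0,0,0,0.014,0.56],[0.0005,-0.0126,0,0,0,0.016,0.56],[0.0005,-0.0141,0,0,0,0.018,0.56],[0.0005,-0.0157,0,0,0,0.02,0.56]]]}}

```text
clock: 21.08
tool_pos: [0.5569, -0.0296, 0.0679]
ee_rot: [0.0, 0.482, 0.876, -0.0]
force: [0.7, 1.1, -0.6]
finger_gap: 0.0211
```

```bash
python3 st.py
```

```text
clk 21.08 th 194.7 r 0.0499 yaw-err -0.20 camest 1.106 Ftool [0.5 1.1 0.6] push 1.1 M [ 0.27 -0.12  0.  ] gap 0.0211 j6 -0.68
```

Call:
{"fn": "step_arm", "kwargs": {"deltas": [[[0,-0.0016,0,0,0,0.002,0.56],[0,-0.0031,0,0,0,0.004,0.56],[0,-0.0047,0,0,0,0.006,0.56],[0,-0.0063,0,0,0,0.008,0.56],[0,-0.0078,0,0,0,0.01,0.56],[0,-0.0094,0,0,0,0.012,0.56],[0.0005,-0.011,0,0,0,0.014,0.56],[0.0005,-0.0126,0,0,0,0.016,0.56],[0.0005,-0.0141,0,0,0,0.018,0.56],[0.0005,-0.0157,0,0,0,0.02,0.56]]]}}

```text
clock: 21.92
tool_pos: [0.5542, -0.0311, 0.0679]
ee_rot: [0.0, 0.51, 0.86, 0.0]
force: [1.7, 1.9, -0.5]
finger_gap: 0.0209
```

```bash
python3 st.py
```

```text
clk 21.92 th 191.1 r 0.0499 yaw-err -0.24 camest 1.168 Ftool [0.8 2.4 0.5] push 2.4 M [ 0.3  -0.23 -0.05] gap 0.0209 j6 -0.62
```

Call:
{"fn": "step_arm", "kwargs": {"deltas": [[[0,-0.0016,0,0,0,0.002,0.56],[0,-0.0031,0,0,0,0.004,0.56],[0,-0.0047,0,0,0,0.006,0.56],[0,-0.0063,0,0,0,0.008,0.56],[0,-0.0078,0,0,0,0.01,0.56],[0,-0.0094,0,0,0,0.012,0.56],[0.0005,-0.011,0,0,0,0.014,0.56],[0.0005,-0.0126,0,0,0,0.016,0.56],[0.0005,-0.0141,0,0,0,0.018,0.56],[0.0005,-0.0157,0,0,0,0.02,0.56]]]}}

```text
clock: 22.75
tool_pos: [0.5515, -0.0325, 0.0679]
ee_rot: [0.0, 0.536, 0.844, 0.0]
force: [2.0, 3.2, -1.3]
finger_gap: 0.0203
```

```bash
python3 st.py
```

```text
clk 22.75 th 187.5 r 0.0498 yaw-err -0.27 camest 1.230 Ftool [2.  3.2 1.3] push 3.2 M [ 0.52 -0.32  0.02] gap 0.0203 j6 -0.56
```

Call:
{"fn": "step_arm", "kwargs": {"deltas": [[[0,-0.0008,0,0,0,0.001,0.56],[0,-0.0016,0,0,0,0.002,0.56],[0,-0.0024,0,0,0,0.003,0.56],[0,-0.0031,0,0,0,0.004,0.56],[0,-0.0039,0,0,0,0.005,0.56],[0,-0.0047,0,0,0,0.006,0.56],[0,-0.0055,0,0,0,0.007,0.56],[0,-0.0063,0,0,0,0.008,0.56],[0,-0.0071,0,0,0,0.009,0.56],[0,-0.0079,0,0,0,0.01,0.56]]]}}

```text
clock: 23.58
tool_pos: [0.55, -0.0332, 0.0679]
ee_rot: [-0.0, 0.55, 0.835, -0.0]
force: [2.0, 3.8, -0.9]
finger_gap: 0.0208
```

```bash
python3 st.py
```

```text
clk 23.58 th 185.7 r 0.0499 yaw-err -0.18 camest 1.263 Ftool [2.7 3.4 0.9] push 3.4 M [ 0.52 -0.29  0.07] gap 0.0208 j6 -0.53
```

Call:
{"fn": "step_arm", "kwargs": {"deltas": [[[0,-0.0008,0,0,0,0.001,0.56],[0,-0.0016,0,0,0,0.002,0.56],[0,-0.0024,0,0,0,0.003,0.56],[0,-0.0031,0,0,0,0.004,0.56],[0,-0.0039,0,0,0,0.005,0.56],[0,-0.0047,0,0,0,0.006,0.56],[0,-0.0055,0,0,0,0.007,0.56],[0,-0.0063,0,0,0,0.008,0.56],[0,-0.0071,0,0,0,0.009,0.56],[0,-0.0079,0,0,0,0.01,0.56]]]}}

```text
clock: 24.42
tool_pos: [0.5486, -0.0339, 0.0679]
ee_rot: [0.0, 0.563, 0.827, 0.0]
force: [2.0, 3.4, -0.4]
finger_gap: 0.0201
```

```bash
python3 st.py
```

```text
clk 24.42 th 183.9 r 0.0499 yaw-err -0.19 camest 1.294 Ftool [2.5 3.1 0.4] push 3.1 M [ 0.53 -0.34  0.03] gap 0.0201 j6 -0.50
```

Call:
{"fn": "step_arm", "kwargs": {"deltas": [[[0,-0.0012,0,0,0,0.0015,0.56],[0,-0.0024,0,0,0,0.003,0.56],[0,-0.0035,0,0,0,0.0045,0.56],[0,-0.0047,0,0,0,0.006,0.56],[0,-0.0059,0,0,0,0.0075,0.56],[0,-0.0071,0,0,0,0.009,0.56],[0,-0.0082,0,0,0,0.0105,0.56],[0,-0.0094,0,0,0,0.012,0.56],[0,-0.0106,0,0,0,0.0135,0.56],[0,-0.0118,0,0,0,0.015,0.56]]]}}

```text
clock: 25.25
tool_pos: [0.5464, -0.0347, 0.0679]
ee_rot: [0.0, 0.582, 0.813, 0.0]
force: [2.7, 3.2, -0.3]
finger_gap: 0.0205
```

```bash
python3 st.py w12.png
```

```text
clk 25.30 th 181.2 r 0.0499 yaw-err -0.21 camest 1.341 Ftool [2.2 3.9 1.2] push 3.9 M [ 0.7  -0.41  0.02] gap 0.0205 j6 -0.46
```

View pics/w12.png

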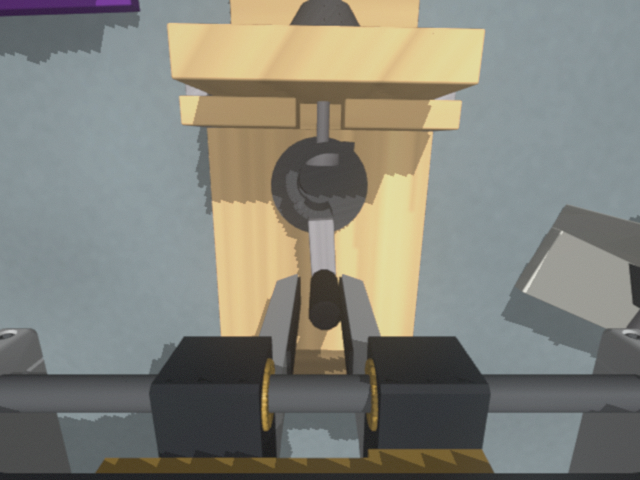

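Call:
{"fn": "step_arm", "kwargs": {"deltas": [[[0,-0.0012,0,0,0,0.0015,0.56],[0,-0.0024,0,0,0,0.003,0.56],[0,-0.0035,0,0,0,0.0045,0.56],[0,-0.0047,0,0,0,0.006,0.56],[0,-0.0059,0,0,0,0.0075,0.56],[0,-0.0071,0,0,0,0.009,0.56],[0,-0.0082,0,0,0,0.0105,0.56],[0,-0.0094,0,0,0,0.012,0.56],[0,-0.0106,0,0,0,0.0135,0.56],[0,-0.0118,0,0,0,0.015,0.56]]]}}

```text
clock: 26.13
tool_pos: [0.5442, -0.0354, 0.0679]
ee_rot: [0.0, 0.601, 0.799, 0.0]
force: [3.2, 4.2, -1.3]
finger_gap: 0.0209
```

```bash
python3 st.py
```

```text
clk 26.13 th 178.6 r 0.0500 yaw-err -0.28 camest 1.387 Ftool [3.2 4.3 1.3] push 4.3 M [ 0.74 -0.52 -0.01] gap 0.0209 j6 -0.41
```

Call:
{"fn": "step_arm", "kwargs": {"deltas": [[[0,-0.0012,0,0,0,0.0015,0.56],[0,-0.0024,0,0,0,0.003,0.56],[0,-0.0035,0,0,0,0.0045,0.56],[0,-0.0047,0,0,0,0.006,0.56],[0,-0.0059,0,0,0,0.0075,0.56],[0,-0.0071,0,0,0,0.009,0.56],[0,-0.0082,0,0,0,0.0105,0.56],[0,-0.0094,0,0,0,0.012,0.56],[0,-0.0106,0,0,0,0.0135,0.56],[0,-0.0118,0,0,0,0.015,0.56]]]}}

```text
clock: 26.97
tool_pos: [0.5421, -0.036, 0.0679]
ee_rot: [0.0, 0.62, 0.785, 0.0]
force: [3.4, 4.5, -2.3]
finger_gap: 0.0211
```

```bash
python3 st.py
```

```text
clk 26.97 th 176.0 r 0.0500 yaw-err -0.42 camest 1.431 Ftool [3.6 4.4 2.3] push 4.4 M [ 0.8  -0.79 -0.01] gap 0.0211 j6 -0.37
```

```bash
sed -i 's/    print("clk/    print("Mtool",np.round(r.T@np.array(o["moment"]),2));print("clk/' st.py; python3 st.py; python3 - <<'E'
import numpy as np
for yaw,M in [(70.3,(.24,.03)),(50,(.26,-.16)),(25.2,(.52,-.32)),(19,(.7,-.41)),(16.2,(.74,-.52))]:
    a=np.radians(yaw);y=np.array([np.cos(a),np.sin(a)]);x=np.array([-np.sin(a),np.cos(a)])
    # tool x = cross(Y,Z=-z)
    X=np.cross([*y,0],[0,0,-1])[:2]; print(yaw,X@M,y@M)
E
```

```text
Mtool [-0.95  0.6   0.01]
clk 26.97 th 176.0 r 0.0500 yaw-err -0.42 camest 1.431 Ftool [3.6 4.4 2.3] push 4.4 M [ 0.8  -0.79 -0.01] gap 0.0211 j6 -0.37
70.3 -0.21584007300219663 0.10914697836590083
50 -0.3020175727607806 0.04455766761946376
25.2 -0.5109498884029641 0.33426069398150693
19 -0.6155603241157296 0.5283800595920874
16.2 -0.7058061350210401 0.5655419522605386
```

Call:
{"fn": "step_arm", "kwargs": {"deltas": [[[0,-0.0012,0,0,0,0.0015,0.56],[0,-0.0024,0,0,0,0.003,0.56],[0,-0.0035,0,0,0,0.0045,0.56],[0,-0.0047,0,0,0,0.006,0.56],[0,-0.0059,0,0,0,0.0075,0.56],[0,-0.0071,0,0,0,0.009,0.56],[0,-0.0082,0,0,0,0.0105,0.56],[0,-0.0094,0,0,0,0.012,0.56],[0.0005,-0.0106,0,0,0,0.0135,0.56],[0.0005,-0.0118,0,0,0,0.015,0.56]]]}}

```text
clock: 27.8
tool_pos: [0.54, -0.0365, 0.0679]
ee_rot: [0.0, 0.638, 0.77, 0.0]
force: [4.6, 5.2, -2.8]
finger_gap: 0.0206
```

```bash
python3 st.py
```

```text
Mtool [-1.16  0.71  0.01]
clk 27.80 th 173.5 r 0.0500 yaw-err -0.65 camest 1.474 Ftool [4.3 5.5 2.9] push 5.5 M [ 0.92 -1.   -0.01] gap 0.0206 j6 -0.32
```

Call:
{"fn": "step_arm", "kwargs": {"deltas": [[[0,-0.0012,0,0,0,0.0015,0.56],[0,-0.0024,0,0,0,0.003,0.56],[0,-0.0035,0,0,0,0.0045,0.56],[0,-0.0047,0,0,0,0.006,0.56],[0,-0.0059,0,0,0,0.0075,0.56],[0,-0.0071,0,0,0,0.009,0.56],[0,-0.0082,0,0,0,0.0105,0.56],[0,-0.0094,0,0,0,0.012,0.56],[0.0005,-0.0106,0,0,0,0.0135,0.56],[0.0005,-0.0118,0,0,0,0.015,0.56]]]}}

```text
clock: 28.63
tool_pos: [0.5374, -0.037, 0.0679]
ee_rot: [0.0, 0.656, 0.755, 0.0]
force: [4.6, 4.1, -2.4]
finger_gap: 0.0205
```

```bash
python3 st.py
```

```text
Mtool [-0.77  0.55 -0.04]
clk 28.63 th 170.5 r 0.0500 yaw-err -0.37 camest 1.526 Ftool [3.5 5.1 2.4] push 5.1 M [ 0.65 -0.69  0.04] gap 0.0205 j6 -0.28
```

Call:
{"fn": "step_arm", "kwargs": {"deltas": [[[0,-0.0012,0,0,0,0.0015,0.56],[0,-0.0024,0,0,0,0.003,0.56],[0,-0.0035,0,0,0,0.0045,0.56],[0,-0.0047,0,0,0,0.006,0.56],[0,-0.0059,0,0,0,0.0075,0.56],[0,-0.0071,0,0,0,0.009,0.56],[0,-0.0082,0,0,0,0.0105,0.56],[0,-0.0094,0,0,0,0.012,0.56],[0.0005,-0.0106,0,0,0,0.0135,0.56],[0.0005,-0.0118,0,0,0,0.015,0.56]]]}}

```text
clock: 29.47
tool_pos: [0.5356, -0.0371, 0.0679]
ee_rot: [0.001, 0.674, 0.739, 0.001]
force: [8.4, 5.2, -4.6]
finger_gap: 0.021
```

```bash
python3 st.py
```

```text
Mtool [-1.63  0.68  0.  ]
clk 29.47 th 168.4 r 0.0499 yaw-err -0.96 camest 1.563 Ftool [4.4 8.9 4.6] push 8.9 M [ 0.83 -1.55 -0.  ] gap 0.0210 j6 -0.23
```

Call:
{"fn": "step_arm", "kwargs": {"deltas": [[[0,-0.0005,0,0,0,0.0006,0.56],[0,-0.0009,0,0,0,0.0012,0.56],[0,-0.0014,0,0,0,0.0018,0.56],[0,-0.0019,0,0,0,0.0024,0.56],[0,-0.0024,0,0,0,0.003,0.56],[0,-0.0028,0,0,0,0.0036,0.56],[0,-0.0033,0,0,0,0.0042,0.56],[0,-0.0038,0,0,0,0.0048,0.56],[0,-0.0042,0,0,0,0.0054,0.56],[0,-0.0047,0,0,0,0.006,0.56]]]}}

```text
clock: 30.3
tool_pos: [0.5348, -0.0371, 0.0679]
ee_rot: [0.001, 0.68, 0.733, 0.001]
force: [11.0, 6.7, -6.1]
finger_gap: 0.021
```

```bash
python3 st.py
```

```text
Mtool [-1.83  0.83 -0.02]
clk 30.30 th 167.6 r 0.0498 yaw-err -1.16 camest 1.578 Ftool [ 5.9 11.5  6.1] push 11.5 M [ 0.97 -1.76  0.03] gap 0.0210 j6 -0.21
```

Call:
{"fn": "step_arm", "kwargs": {"deltas": [[[0,-0.0002,0,0,0,0.0002,0.56],[0,-0.0004,0,0,0,0.0004,0.56],[0,-0.0006,0,0,0,0.0006,0.56],[0,-0.0008,0,0,0,0.0008,0.56],[0,-0.001,0,0,0,0.001,0.56],[0,-0.0012,0,0,0,0.0012,0.56],[0,-0.0014,0,0,0,0.0014,0.56],[0,-0.0016,0,0,0,0.0016,0.56],[0,-0.0018,0,0,0,0.0018,0.56],[0,-0.002,0,0,0,0.002,0.56]]]}}

```text
clock: 31.13
tool_pos: [0.5345, -0.0371, 0.0679]
ee_rot: [0.001, 0.683, 0.731, 0.001]
force: [11.3, 5.0, -6.8]
finger_gap: 0.0209
```

```bash
python3 st.py w13.png
```

```text
Mtool [-1.93  0.83 -0.03]
clk 31.18 th 167.2 r 0.0498 yaw-err -1.17 camest 1.585 Ftool [ 5.  11.1  6.3] push 11.1 M [ 0.96 -1.86  0.03] gap 0.0205 j6 -0.21
```

View pics/w13.png

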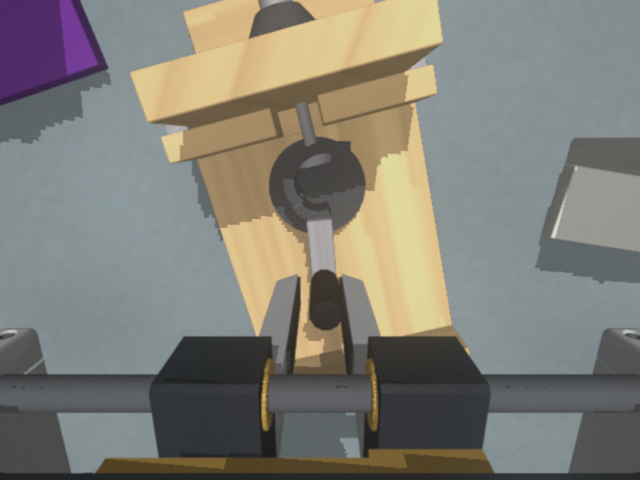

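Call:
{"fn": "step_arm", "kwargs": {"deltas": [[[0,0.004,0,0,0,0,0.56],[0,0.008,0,0,0,0,0.5],[0,0.01,0,0,0,0,0.3],[0,0.01,0,0,0,0,0.3],[0,0.01,0,0,0,0,0.3],[0,0.01,0,0,0,0,0.3],[0,0.01,-0.1,0,0,0,0.3],[0,0.01,-0.3,0,0,0,0.3],[0,0.01,-0.5,0,0,0,0.3],[0,0.01,-0.6,0,0,0,0.3]]]}}

```text
clock: 32.02
tool_pos: [0.5364, -0.0374, 0.1924]
ee_rot: [0.002, 0.683, 0.731, 0.001]
force: [0.3, -0.2, 0.7]
finger_gap: 0.0328
```

Call:
{"fn": "step_arm", "kwargs": {"deltas": [[[0,0,-0.1,0,0,0,0.3],[0,0,-0.2,0,0,0,0.3],[0,0,-0.3,0,0,0,0.3],[0,0,-0.3,0,0,0,0.3],[0,0,-0.3,0,0,0,0.3],[0,0,-0.3,0,0,0,0.3],[0,0,-0.3,0,0,0,0.3],[0,0,-0.3,0,0,0,0.3],[0,0,-0.3,0,0,0,0.3],[0,0,-0.3,0,0,0,0.3]]]}}

```text
clock: 32.85
tool_pos: [0.5354, -0.0372, 0.2474]
ee_rot: [-0.0, 0.683, 0.731, -0.0]
force: [0.0, -0.2, -0.5]
finger_gap: 0.0326
```

```bash
python3 - <<'E'
from go import *
np.set_printoptions(precision=4,suppress=True)
o=get_obs(); print(o["clock"],o["force"],o["tool_pos"])
im,d,cp=snap("wrist","w14.png"); np.savez("pics/w14.npz",im=im,d=d,r=cp[1],p=cp[2])
for t,zz in dict(cam_top=.053,cam_post=.085,stud_root=.04,end_wall=.04).items():
    print(t,[(np.round(x["position"],1).tolist(),round(x["conf"],2),inv(atz(x["position"],cp,zz))) for x in place_of(t,"wrist")])
snap("scene","s14.png")
E
python3 chk.py w14
```

```text
32.85 [ 0.0194 -0.2195 -0.4831] [ 0.5354 -0.0372  0.2474]
cam_top [([318.5, 164.1], 0.55, array([ 0.0026, -0.0024]))]
cam_post [([322.9, 222.0], 0.55, array([-0.0507,  0.0064]))]
stud_root [([109.3, 39.8], 0.71, array([0.1665, 0.1675])), ([308.7, 120.2], 0.58, array([ 0.0474, -0.003 ])), ([530.5, 146.8], 0.57, array([-0.0347, -0.2235])), ([381.7, 435.8], 0.55, array([-0.3662,  0.0019]))]
end_wall []
wall top n 1787 X med 0.04099007279063489 [0.0341 0.0478] Y [-0.0695  0.0688]
[16 15 16 15 16 16 16 10  0  1  1  0  0  1  1  0  0  1  0  0  0  2  0  0
  0  1  1  0  0  1  1  7 16 16 16 14 16 16 15 14]
wall tilt deg -0.058151401438442225
ptop n 2989 z 0.11047942601850486 X [0.0481 0.0654] Y [-0.0575  0.051 ]
panel tilt deg -0.07714437418871167 X at Y0 centre 0.05680501331698146
```

View pics/w14.png

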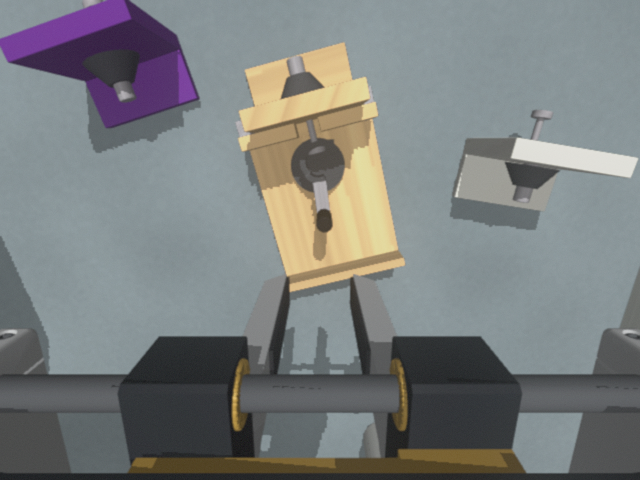

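View pics/s14.png

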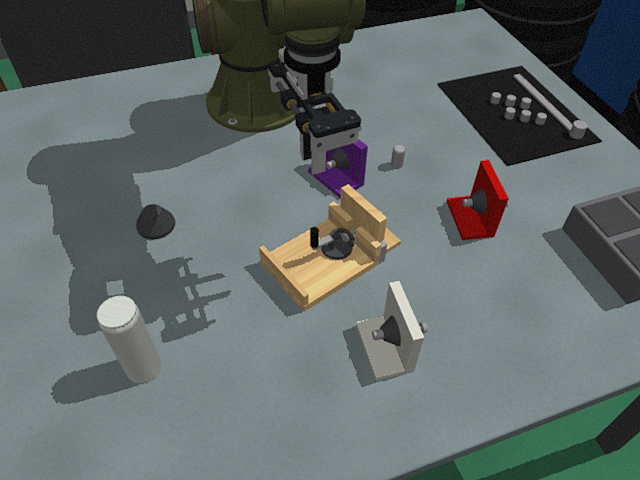

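```bash
python3 -c "
from rig import *
print(get_obs()['clock']); print(finish_job())"
```

```text
33.15
the job is handed in; nothing more can be done
None
```

I fitted the plywood panel and tightened the cam, then handed the job in at 33.2 s. The wall force itself could not be read directly, so its value is inferred from the push on the post.

- **Fitting:** I gripped the plywood panel by its top edge, squared it to the rack and slid its stud through the notch into the cam's mouth. It met the wall at about 7 N with the cam at about 0.13 rad. I then let go.
- **Tightening:** I straddled the post with open fingers and turned the cam clockwise to about 1.55–1.58 rad. The push rose from about 1.8 N while free to 11.1–11.5 N during the last slow steps. That is about 9.5 N more, just under the 10–12 N given for firmly tight. By the ratio in the task, it means roughly 38 N on the wall.
- **Last checks, after letting go:**
  - The panel's flat face is at rack x 48 mm, against the wall.
  - Its turn from the rack is under 0.1°, and its top sits at the right height.
  - The arm is clear, reading about 0 N.
  - The socket, cone and can look unmoved in the scene picture.
- **What did not go as planned:** While tightening, the cam dragged the panel sideways, about 2.5–3 mm toward the lug on the −y side. This is within the 6 mm limit. The push force also rose unevenly during that slide, so the wall-force estimate is less certain than it would otherwise be.

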